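# Glue-up of a wooden pen block in a trigger clamp

### The job

Clamp up the pen block for gluing: clear the long offcut out of the clamp bed into the grey scrap tray, then stand all the drilled wooden segments that are on the bench upright in the bed between the rails, as one straight row against the fixed jaw with their broad faces towards the jaws. Push the slide switch fully forward to its locked end and squeeze the trigger against the fixed grip again and again until the sprung pad stays pressed at least 4 mm into the jaw, so the row is firmly gripped; work the jaw with the trigger only, not by pushing on it, and leave the glue, the pencil jar and the tape roll alone.

Things in the scene. Friction and masses are not known exactly. Their poses are not given: they have to be found in the camera images.
- clamp: Bench clamp on a fixed plywood board 480 x 170 x 18 mm. Origin at bench height under the clamp's axis, midway along the board; own x = closing direction (head to fixed jaw), y across, z up. In mm: board x -240..240, y -105..65; black head x -95..-22, y -28..28, top 86 high; steel fixed jaw, face at x 195, 84 wide, top 88 high. A steel bar runs out behind the head.
- bed (a point): Point on the bed floor (18 mm above the bench), mid-channel, at the foot of the fixed jaw's face; axes as the clamp's. The row of segments goes from here towards -x. The bed is the channel between two wooden rails, 12 mm high above its floor, 10 mm wide, inner faces 72 mm apart, from x -175 mm to 0 of this point.
- pad_face (a point): Centre of the front face of the sprung rubber pad (60 wide x 50 mm high, its face upright) carried by the sliding jaw; axes as the clamp's. With the jaw fully open it stands 170 mm from the fixed jaw's face.
- jaw (a joint): Travel of the sliding jaw, m: 0 fully open (pad face 170 mm from the fixed jaw), up to 0.112 as it closes towards +x of the clamp. About 3 N friction. Each full squeeze of the trigger advances it some 12 to 24 mm; with the switch locked a ratchet (6 mm teeth) holds it. Its plate is 64 mm wide, top 80 mm above the bench.
- pad (a joint): How far the sprung pad is pressed into the jaw, m: 0 free, 0.012 at its stop; about 1.5 N per mm. The row is firmly gripped when this stays at 0.004 or more with the trigger let go (usually it settles at 0.006 to 0.007). Once gripped, further squeezes stall before the trigger is fully closed.
- trigger (a joint): Trigger travel, m: 0 let go (spring return, 4.5 to 6.5 N), 0.020 fully squeezed to the fixed grip, along +x of the clamp. The first 4 mm or so are free play. The last squeezes need 20 to 25 N: squeeze with 30 to 50 N. Let the trigger come fully back (fingers 72 mm or more apart) between squeezes.
- squeeze (a point): Squeeze from above here: mid-point, 135 mm above the bench, of the trigger-and-grip pair when squeezed; axes as the clamp's. Two upright blades, heights 86 to 166 mm, 26 mm wide (y): black fixed grip, its outer side 15 mm to +x of here; steel trigger, its outer side 35 mm to -x let go, 15 mm squeezed (pair 50 mm open, 30 squeezed). Close fingers along x about this point from 72 mm or more apart.
- switch (a joint): Slide switch, m: 0 released (pawl lifted, the jaw springs back after a squeeze), 0.030 fully forward = locked (0.024 or more counts). Slides along +x of the clamp, 1.5 N friction, stays where left.
- switch_grip (a point): Centre of the switch's upright dark steel grip, 22 mm long (x), 16 mm thick (y), its top 66 mm above the bench; this point is 50 mm above the bench and moves with it; axes as the clamp's. It stands on an aluminium track (top 30 mm above the bench), 85 mm to -y of the clamp's axis. Pinch across y and slide along +x.
- seg1_c (a point): Centre of a pen-block segment: upright wooden block 36 mm thick (own x) x 60 mm wide (own y) x 64 mm high (own z), three dark pen holes in a row across its top, 0.1 kg. 2 to 4 of these are present. The broad faces are the 60 x 64 mm ones (across own x); grip it across the 60 mm.
- seg2_c (a point): Centre of a pen-block segment: upright wooden block 36 mm thick (own x) x 60 mm wide (own y) x 64 mm high (own z), three dark pen holes in a row across its top, 0.1 kg. 2 to 4 of these are present. The broad faces are the 60 x 64 mm ones (across own x); grip it across the 60 mm.
- seg3_c (a point): Centre of a pen-block segment: upright wooden block 36 mm thick (own x) x 60 mm wide (own y) x 64 mm high (own z), three dark pen holes in a row across its top, 0.1 kg. 2 to 4 of these are present. The broad faces are the 60 x 64 mm ones (across own x); grip it across the 60 mm.
- seg4_c (a point): Centre of a pen-block segment: upright wooden block 36 mm thick (own x) x 60 mm wide (own y) x 64 mm high (own z), three dark pen holes in a row across its top, 0.1 kg. 2 to 4 of these are present. The broad faces are the 60 x 64 mm ones (across own x); grip it across the 60 mm.
- offcut_c (a point): Centre of the offcut: plain wooden stick 110 mm long (own x) x 30 mm wide x 36 mm high without holes, lying in the clamp bed at the start.
- tray: Grey open scrap tray, 170 (own x) x 120 (own y) x 40 mm high, walls 4 mm, floor about 4 mm thick, fixed; origin under its centre at bench height.
- glue_c (a point): Bystander: white glue bottle with orange cap, 44 mm across, 120 mm high; its centre.
- jar_c (a point): Bystander: blue ceramic jar with pencils, 76 mm across, 95 mm high (pencils to 155 mm); centre of the jar.
- tape_c (a point): Bystander: roll of brown tape lying flat, 90 mm across, 24 mm high; its centre.

How it is judged:
On the way, in this order (a step that is already met when the one before it is completed fails the run):
1. the offcut lies in the scrap tray and every segment stands in the bed (x of offcut_c in the frame of tray between -0.08 and 0.08 m and y of offcut_c in the frame of tray between -0.055 and 0.055 m and z of offcut_c in the frame of tray between 0 and 0.034 m and x of seg1_c in the frame of bed between -0.165 and -0.012 m and y of seg1_c in the frame of bed between -0.01 and 0.01 m and z of seg1_c in the frame of bed between 0.026 and 0.038 m and angle between the x axis of each of seg1_c, seg2_c, seg3_c, seg4_c and the x axis of bed, either way round below 0.14 rad and angle between each of seg1_c, seg2_c, seg3_c, seg4_c's own z axis and vertical below 0.15 rad and x of seg2_c in the frame of bed between -0.165 and -0.012 m and y of seg2_c in the frame of bed between -0.01 and 0.01 m and z of seg2_c in the frame of bed between 0.026 and 0.038 m and x of seg3_c in the frame of bed between -0.165 and -0.012 m and y of seg3_c in the frame of bed between -0.01 and 0.01 m and z of seg3_c in the frame of bed between 0.026 and 0.038 m and x of seg4_c in the frame of bed between -0.165 and -0.012 m and y of seg4_c in the frame of bed between -0.01 and 0.01 m and z of seg4_c in the frame of bed between 0.026 and 0.038 m), for 0.2 s.
2. the trigger is squeezed with the loaded bed (value of joint trigger above 0.009 m and x of seg1_c in the frame of bed between -0.165 and -0.012 m and y of seg1_c in the frame of bed between -0.01 and 0.01 m and z of seg1_c in the frame of bed between 0.026 and 0.038 m and angle between the x axis of each of seg1_c, seg2_c, seg3_c, seg4_c and the x axis of bed, either way round below 0.14 rad and angle between each of seg1_c, seg2_c, seg3_c, seg4_c's own z axis and vertical below 0.15 rad and x of seg2_c in the frame of bed between -0.165 and -0.012 m and y of seg2_c in the frame of bed between -0.01 and 0.01 m and z of seg2_c in the frame of bed between 0.026 and 0.038 m and x of seg3_c in the frame of bed between -0.165 and -0.012 m and y of seg3_c in the frame of bed between -0.01 and 0.01 m and z of seg3_c in the frame of bed between 0.026 and 0.038 m and x of seg4_c in the frame of bed between -0.165 and -0.012 m and y of seg4_c in the frame of bed between -0.01 and 0.01 m and z of seg4_c in the frame of bed between 0.026 and 0.038 m).
At the end, for the whole second after the job is handed in: Offcut in the tray; every segment upright on the bed floor, within 10 mm of the channel's middle, broad faces square to the closing direction within 8 degrees; pad stays pressed in 4 mm or more with the trigger let go; switch 24 mm or more forward (all of step 1 and value of joint pad above 0.004 m and value of joint switch above 0.024 m and value of joint trigger below 0.003 m); the robot touches nothing.
It fails at once if the robot pushes hard on the sliding jaw or its pad (over 10 N) (contact force between any of the fingers, the arm and jaw above 10 N).
It fails at once if the glue bottle is knocked over or shoved more than 8 cm (distance of glue_c from where it was at the start of the episode above 0.08 m or angle between glue_c's own z axis and vertical above 0.7 rad).
It fails at once if the pencil jar is knocked over or shoved more than 8 cm (distance of jar_c from where it was at the start of the episode above 0.08 m or angle between jar_c's own z axis and vertical above 0.7 rad).
It fails at once if the tape roll is knocked over or shoved more than 8 cm (distance of tape_c from where it was at the start of the episode above 0.08 m or angle between tape_c's own z axis and vertical above 0.7 rad).
Of seg1, seg2, seg3, seg4 only 2 to 4 are there at a start; the rules pass over those that are not, and their reading is None.
At some moment in a run one of seg1, seg2, seg3, seg4, offcut may be knocked a few centimetres aside while the robot is not near it.
Once in a run the grip may slacken for a moment while it holds something.
It also fails if it takes over 210 s, if anything falls off the work surface, if the arm or the gripper's body presses on something with over 40 N, if the wrist force passes 120 N, or if a joint passes its speed limit or range.

### The arm

A 7-joint arm with a two-finger parallel gripper is mounted at the origin on the work surface. World frame = base frame: x ahead of the robot, y to its left, z up, the work surface at z = 0. Lengths are in m, angles in rad, forces in N, time in s.
With the tool pointing down it reaches from about 0.4 to 0.85 m from the base axis. Payload 4.5 kg.
Tool frame: the origin (TCP) lies at the very end of the fingers, on their centre line; the grasp point (between the pads) lies 19 mm behind it (manip.pinch_z is the distance from the TCP to the grasp point, in m); z points along the fingers, y is the line along which they close (so a half turn about z gives the same grasp; the last joint's range is limited). The gripper opens to 88 mm and grips with 3 to 60 N. Pads are 18 mm wide; open, the fingers measure 123 mm over their backs; the gripper's body (75 mm by 187 mm) begins 45 mm behind the grasp point.
Start: joints at [-1.077, 0.689, -0.195, 1.565, 0.157, 0.902, -0.215], TCP at [0.277, 0.56, 0.239] pointing down, gripper open.
Joint ranges: [-3.01, 3.01], [-0.46, 2.08], [-1.47, 1.51], [0.13, 2.56], [-1, 4.14], [0.04, 2.09], [-2.66, 2.66]. Speed limits (rad/s): [2.57, 2.57, 3.14, 3.14, 3.14, 3.14, 3.14].

### API

Orientations are given as a unit quaternion [x, y, z, w].
In Python, from plant import readout, eyes, workorder, manip gives the robot as it stands.
- The arm moves only by the shell command python3 -m handwheel 'ROWS' [FORCE]. ROWS is JSON, a list of rows, each an object of numbers: "tx", "ty", "tz": the shift along the tool's x, y, z in mm; "rx", "ry", "rz": the turn, a rotation vector about the tool's x, y, z in rad; "hand": the finger opening in mm, from 0 to 88.1. A call has 1 to 10 rows; each row is the pose to reach, as a shift and turn from the pose commanded when the call began, along the tool's axes at that moment; what a row does not reach only later rows make up. A row lasts 1/10 s, in which the tool goes at most 50 mm and 8.59 degrees, less where a joint would pass 70% of its speed; a pose out of reach is approached as far as the arm can. A call with a gripper value outside its range is refused whole. The fingers move at their own pace and stop on an object; FORCE is the grip in N (left out, the last holds). Time passes only in rows, so rows that repeat a pose let the fingers close. It gives the time, the measured TCP pose, the force, the opening and the grip force at its end, in the units of the state.
- readout.state(): the state, without advancing time (a new reading comes with each control period).
- eyes.capture(name): name is "side" or "top"; returns (picture, depth): 400x640x3 uint8, red, green, blue; 400x640 float32, m along the optical axis (not along the pixel's ray), 0 where there is no reading.
- eyes.camera_model(name): a dict with "intrinsics" (3x3 intrinsics, pixels), "view" (4x4, takes a point from world to camera coordinates). Camera axes: x right, y up, looking along -z (the intrinsics and any distortion apply to the point x, -y, -z); pixel columns grow to the right and rows downward; lengths in m; the calibration is good to about 2 mm. A picture is of the moment at which its call begins. camera_model takes no time and is no camera call.
- workorder.finish_job(): hands the job in; it is judged then, once.
The state is a dict: "t": time; "joint_pos": joint angles; "joint_vel": joint speeds; "joint_efforts": joint torques, N m; "ee_pos": TCP position; "ee_rot": TCP orientation; "contact_force": force on the tool from outside, world axes, zero at the start; "wrist_torque": the same for the moment, N m; "finger_gap": finger opening in m; "grasp_force": force on a finger pad.
Only numpy, scipy, OpenCV 4.12 (cv2) and the standard library are available. Lean on these libraries where they do the work, as an engineer would, in place of code of your own. Each camera call takes 0.05 s, during which the arm holds its last target. There are 200 camera calls.

## Working session

There is one attempt and no reset: what is moved stays moved. The work goes in short steps, Python scripts to look and compute and a shell command to move; the robot and the scene stay as the last step left them, time stands still between calls to the robot, and variables do not carry over. Pictures are saved under pics/ and viewed, at most 14 in all, crops included, and the job is handed in when it is done.

```bash
ls; mkdir -p pics; cat > h.py <<'E'
import numpy as np,cv2
from plant import readout,eyes,workorder,manip
from scipy.spatial.transform import Rotation as R
def cap(n,f=None):
    im,d=eyes.capture(n)
    if f: cv2.imwrite('pics/'+f,im[:,:,::-1])
    np.savez('last_'+n,im=im,d=d); return im,d
def cloud(n,d):
    m=eyes.camera_model(n);K=m['intrinsics'];K=np.array(K);V=np.array(m['view'])
    v,u=np.mgrid[0:d.shape[0],0:d.shape[1]]
    x=(u-K[0,2])/K[0,0]*d;y=(v-K[1,2])/K[1,1]*d
    p=np.stack([x,-y,-d,np.ones_like(d)],-1)
    return (p@np.linalg.inv(V).T)[...,:3]
E
python3 - <<'E'
from h import *
for n in('top','side'):
    im,d=cap(n,n+'0.png');m=eyes.camera_model(n);print({k:np.round(v,3).tolist() if k in('intrinsics','view') else v for k,v in m.items()})
print(readout.state())
E
```

```text
pics
{'intrinsics': [[385.841, 0.0, 317.811], [0.0, 385.841, 194.735], [0.0, 0.0, 1.0]], 'view': [[-0.001, -1.0, -0.019, 0.059], [0.984, -0.005, 0.18, -0.578], [-0.18, -0.018, 0.983, -1.13], [0.0, 0.0, 0.0, 1.0]]}
{'intrinsics': [[470.628, 0.0, 313.554], [0.0, 470.628, 196.4], [0.0, 0.0, 1.0]], 'view': [[0.996, -0.084, -0.015, -0.57], [0.067, 0.656, 0.752, -0.155], [-0.053, -0.75, 0.659, -1.285], [0.0, 0.0, 0.0, 1.0]]}
{'t': 0.1, 'joint_pos': array([-1.07720677,  0.68991826, -0.19449742,  1.56619784,  0.15731279,
        0.90250017, -0.21507213]), 'joint_vel': array([-0.00025845, -0.00307074,  0.00102034, -0.00351573,  0.0021459 ,
        0.00057157,  0.0016147 ]), 'joint_efforts': array([-2.78853084e-03, -5.28498638e+01, -1.27124269e+00, -1.53839153e+01,
       -5.24722261e-02,  1.94676031e-03,  5.69247118e-05]), 'ee_pos': array([0.27715866, 0.55957406, 0.23798958]), 'ee_rot': array([ 2.27831452e-01,  9.73700243e-01, -8.08180758e-04, -1.17330296e-04]), 'contact_force': array([-0.01097581, -0.20360935, -0.00858372]), 'wrist_torque': array([0.02546711, 0.01600978, 0.03905264]), 'grasp_force': 0.0, 'finger_gap': 0.08821120891759002}
```

View pics/top0.png

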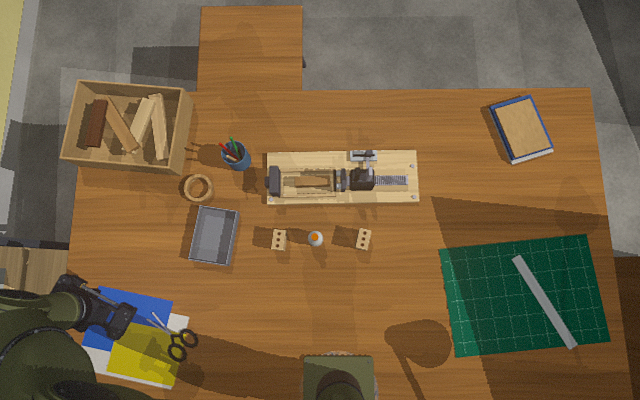

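View pics/side0.png

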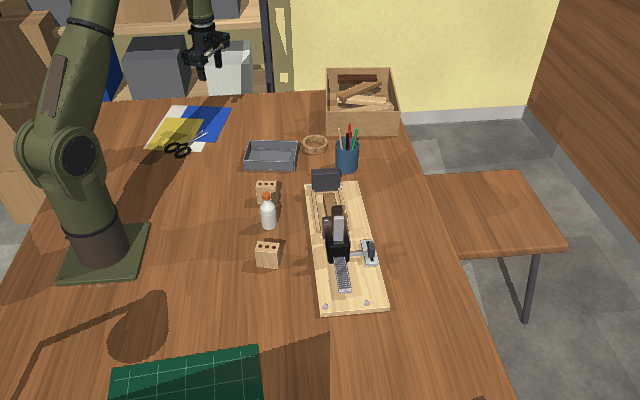

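The top view shows the clamp with its closing axis pointing left (+y world). The fixed jaw is at about (273,181), the head at (362,179) and the offcut in the bed at (310,182). Two drilled segments are at (279,239) and (363,239) with the glue between them at (315,238). The tray is at (213,236), the tape at (198,187) and the jar at (235,155).

```bash
python3 - <<'E'
from h import *
z=np.load('last_top.npz');im,d=z['im'],z['d']
c=cv2.resize(im[130:270,175:425],None,fx=3.2,fy=3.2,interpolation=cv2.INTER_CUBIC);cv2.imwrite('pics/topc.png',c[:,:,::-1])
P=cloud('top',d);np.save('P',P)
def rect(name,u0,u1,v0,v1,z0,z1):
    q=P[v0:v1,u0:u1].reshape(-1,3);q=q[(q[:,2]>z0)&(q[:,2]<z1)]
    if len(q)<5: print(name,len(q));return
    r=cv2.minAreaRect((q[:,:2]*1000).astype(np.float32));print(name,len(q),np.round(r[0],1),np.round(r[1],1),round(r[2],1),'z',np.round(np.median(q[:,2]),4))
rect('segA',265,295,222,258,.055,.075)
rect('segB',348,378,222,258,.055,.075)
rect('offcut',278,335,170,200,.045,.062)
rect('fixedjaw',262,284,160,205,.08,.095)
rect('board',262,422,145,208,.012,.024)
rect('head',345,380,160,200,.075,.09)
rect('blades',325,380,160,200,.15,.18)
rect('switch',345,380,145,166,.055,.07)
rect('tray',185,242,200,270,.033,.045)
rect('glue',300,330,222,258,.1,.13)
rect('jar',220,255,135,175,.085,.1)
rect('tape',180,218,170,205,.018,.03)
E
```

```text
segA 250 [442.7 176.5] [36.  59.3] 83.6 z 0.0649
segB 249 [444.6 -76.5] [36.3 60. ] 77.3 z 0.0652
offcut 388 [626.4  96.5] [ 76.1 172.5] 4.8 z 0.0546
fixedjaw 242 [621.7 191.1] [81. 25.] 0.9 z 0.0886
board 5127 [645.  -17.3] [171.6 480.7] 0.7 z 0.0189
head 268 [624.7 -68.2] [55.1 89. ] 3.3 z 0.086
blades 104 [624.7 -70.6] [25.1 52.4] 0.6 z 0.1657
switch 35 [ 709.4 -100.2] [13.5 21.7] 0.7 z 0.0657
tray 318 [459.  380.6] [122.2 170.1] 81.1 z 0.0398
glue 46 [446.4  66.7] [17.1 19.6] 89.4 z 0.121
jar 129 [703.2 312.1] [73.  74.4] 63.5 z 0.0935
tape 290 [610.1 440. ] [87.7 87.2] 3.1 z 0.0239
```

View pics/topc.png

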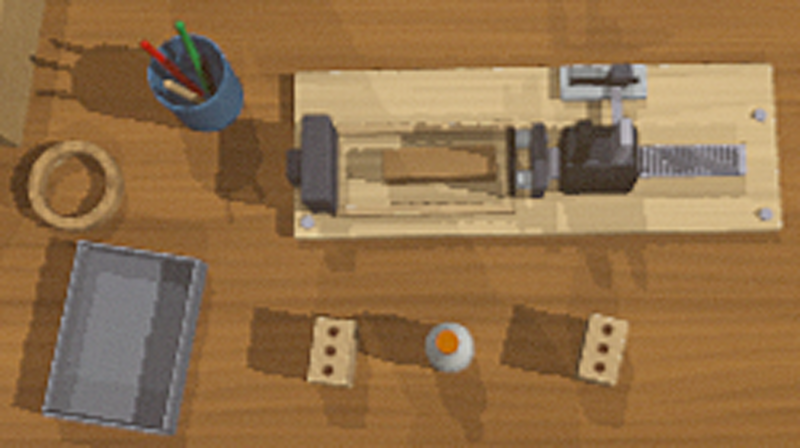

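The crop confirms two three-hole segments, at crop pixels (332,350) and (603,350). The offcut lies at about (440,163) between the rails. The measured sizes match the given ones: segments 36x60 with tops at 65 mm, board 171x480, tray 122x170.

```bash
cat >> h.py <<'E'
def rectp(P,x,y,zr):
    q=P.reshape(-1,3);q=q[(q[:,2]>zr[0])&(q[:,2]<zr[1])&(abs(q[:,0]-.5*(x[0]+x[1]))<.5*(x[1]-x[0]))&(abs(q[:,1]-.5*(y[0]+y[1]))<.5*(y[1]-y[0]))]
    if len(q)<5: return len(q)
    r=cv2.minAreaRect((q[:,:2]*1000).astype(np.float32));w,h=r[1];a=r[2]
    if w<h: w,h,a=h,w,a+90
    a=(a+90)%180-90   # long-side direction, deg
    return len(q),np.round(r[0],1).tolist(),round(w,1),round(h,1),'long dir',round(a,1),'z',round(float(np.median(q[:,2])),4)
def plan(x,y,z,yaw):
    """TCP target mm, closing line direction deg from world x, tool down"""
    s=readout.state();Rc=R.from_quat(s['ee_rot']);p=s['ee_pos']*1000
    best=None
    for k in(0,180):
        a=np.radians(yaw+k);ty=np.array([np.cos(a),np.sin(a),0]);tz=np.array([0,0,-1.]);tx=np.cross(ty,tz)
        rv=(Rc.inv()*R.from_matrix(np.stack([tx,ty,tz],1))).as_rotvec()
        print('now',np.round(p,1),'j7',round(s['joint_pos'][6],2),'gap',round(s['finger_gap']*1e3,1),'F',round(s['grasp_force'],1),'t',round(s['t'],1)) if k==0 else 0
        print(' shift',np.round(Rc.inv().apply(np.array([x,y,z])-p),1),'rot',np.round(rv,3),'n',round(max(np.linalg.norm(np.array([x,y,z])-p)/50,np.degrees(np.linalg.norm(rv))/8.59),1))
E
python3 - <<'E'
from h import *
P=np.load('P.npy')
print(rectp(P,(.595,.655),(.015,.165),(.048,.06)))
q=P[165:200,280:340].reshape(-1,3);q=q[(q[:,2]>.048)&(q[:,2]<.06)]
print(np.histogram(q[:,1],bins=np.arange(0,.2,.01)),np.histogram(q[:,0],bins=np.arange(.58,.67,.01)))
for n,x,y,z in(('padplate',(.58,.67),(-.04,.03),(.07,.083)),('rails',(.57,.68),(.01,.17),(.026,.034))): print(n,rectp(P,x,y,z))
plan(626,80,150,0)
E
```

```text
(352, [625.3, 76.3], 109.2, 31.1, 'long dir', -87.7, 'z', 0.0547)
(array([ 2,  4, 30, 30, 29, 40, 29, 27, 29, 40, 29, 29, 30, 10,  0,  0,  0,
        0,  0]), array([0.  , 0.01, 0.02, 0.03, 0.04, 0.05, 0.06, 0.07, 0.08, 0.09, 0.1 ,
       0.11, 0.12, 0.13, 0.14, 0.15, 0.16, 0.17, 0.18, 0.19])) (array([  0,   2,  15, 112, 107, 110,  12,   0,   0]), array([0.58, 0.59, 0.6 , 0.61, 0.62, 0.63, 0.64, 0.65, 0.66, 0.67]))
padplate (155, [624.5, -8.7], 62.6, 37.0, 'long dir', 4.3, 'z', 0.078)
rails (333, [625.1, 90.3], 159.6, 95.9, 'long dir', -89.3, 'z', 0.0304)
now [277.2 559.6 238. ] j7 -0.22 gap 88.2 F 0.0 t 0.1
 shift [-525.4 -274.9   88.5] rot [-1.000e-03  1.000e-03  1.111e+00] n 12.0
 shift [-525.4 -274.9   88.5] rot [-1.00e-03 -2.00e-03 -2.03e+00] n 13.5
```

```bash
python3 -m handwheel '[{"tx":-525,"ty":-275,"tz":40,"rz":1.07,"hand":60},{"tx":-525,"ty":-275,"tz":40,"rz":1.07,"hand":60},{"tx":-525,"ty":-275,"tz":40,"rz":1.07,"hand":60},{"tx":-525,"ty":-275,"tz":40,"rz":1.07,"hand":60},{"tx":-525,"ty":-275,"tz":40,"rz":1.07,"hand":60},{"tx":-525,"ty":-275,"tz":40,"rz":1.07,"hand":60},{"tx":-525,"ty":-275,"tz":40,"rz":1.07,"hand":60},{"tx":-525,"ty":-275,"tz":40,"rz":1.07,"hand":60},{"tx":-525,"ty":-275,"tz":40,"rz":1.07,"hand":60},{"tx":-525,"ty":-275,"tz":40,"rz":1.07,"hand":60}]' 20; python3 -c "
from h import *
plan(625.3,76.5,33,2.3)"
```

```text
now [277.2 559.6 238. ] j7 -0.22 gap 88.2 F 0.0 t 0.1
 shift [-526.3 -278.1  205.5] rot [-1.000e-03  1.000e-03  1.071e+00] n 12.6
 shift [-526.3 -278.1  205.5] rot [-1.000e-03 -2.000e-03 -2.071e+00] n 13.8$[0]: bad value
```

```bash
python3 -m handwheel '[{"tx":-50,"ty":0,"tz":0,"rx":0,"ry":0,"rz":0.1,"hand":60}]' 20; python3 -m handwheel '[{"tx":-50.0,"rz":0.1,"hand":60}]' 20; python3 -m handwheel --help | head -20
```

```text
t: 0.2
ee_pos: [0.3136, 0.5426, 0.2384]
ee_rot: [0.271, 0.963, 0.001, -0.004]
contact_force: [0.2, 0.9, -0.3]
finger_gap: 0.0824
grasp_force: 0.0$[0]: bad value
invalid input: not JSON, or not a number
```

```bash
python3 -c "
from h import *
plan(625.3,76.5,180,2.3)"
```

```text
now [313.6 542.6 238.4] j7 -0.22 gap 82.4 F 0.0 t 0.2
 shift [-509.4 -235.4   54.3] rot [-0.005 -0.007  0.982] n 11.3
 shift [-509.4 -235.4   54.3] rot [ 0.009 -0.006 -2.159] n 14.4
```

```bash
python3 -m handwheel '[{"tx":-500,"ty":-236,"tz":54,"rx":0,"ry":0,"rz":0.97,"hand":60},{"tx":-500,"ty":-236,"tz":54,"rx":0,"ry":0,"rz":0.97,"hand":60},{"tx":-500,"ty":-236,"tz":54,"rx":0,"ry":0,"rz":0.97,"hand":60},{"tx":-500,"ty":-236,"tz":54,"rx":0,"ry":0,"rz":0.97,"hand":60},{"tx":-500,"ty":-236,"tz":54,"rx":0,"ry":0,"rz":0.97,"hand":60},{"tx":-500,"ty":-236,"tz":54,"rx":0,"ry":0,"rz":0.97,"hand":60},{"tx":-500,"ty":-236,"tz":54,"rx":0,"ry":0,"rz":0.97,"hand":60},{"tx":-500,"ty":-236,"tz":54,"rx":0,"ry":0,"rz":0.97,"hand":60},{"tx":-500,"ty":-236,"tz":54,"rx":0,"ry":0,"rz":0.97,"hand":60},{"tx":-500,"ty":-236,"tz":54,"rx":0,"ry":0,"rz":0.97,"hand":60}]' 20; python3 -c "
from h import *
plan(625.3,76.5,180,2.3)"
```

```text
t: 1.2
ee_pos: [0.5913, 0.1172, 0.1896]
ee_rot: [0.692, 0.722, -0.0, -0.0]
contact_force: [0.9, 1.0, 0.7]
finger_gap: 0.0595
grasp_force: 0.0
now [591.3 117.2 189.6] j7 -0.2 gap 59.5 F 0.0 t 1.2
 shift [-42.1  32.3   9.6] rot [-0.001 -0.     0.001] n 1.1
 shift [-42.1  32.3   9.6] rot [ 0.00e+00 -1.00e-03 -3.14e+00] n 20.9
```

```bash
python3 -m handwheel '[{"tx":-35,"ty":26,"tz":8,"rx":0,"ry":0,"rz":0,"hand":60},{"tx":-35,"ty":26,"tz":8,"rx":0,"ry":0,"rz":0,"hand":60},{"tx":-35,"ty":26,"tz":8,"rx":0,"ry":0,"rz":0,"hand":60},{"tx":-35,"ty":26,"tz":8,"rx":0,"ry":0,"rz":0,"hand":60}]' 20; python3 -c "
from h import *
im,d=cap('top','a.png');P=cloud('top',d)
print(rectp(P,(.595,.655),(.015,.165),(.048,.06)))
plan(625.3,76.5,33,2.3)"
```

```text
t: 1.6
ee_pos: [0.6171, 0.0871, 0.1819]
ee_rot: [0.692, 0.722, 0.0, -0.001]
contact_force: [-0.4, 0.4, 0.0]
finger_gap: 0.0601
grasp_force: 0.0
0
now [617.1  87.4 182. ] j7 -0.15 gap 59.9 F 0.0 t 1.6
 shift [-11.5   7.8 149. ] rot [-0.001 -0.002  0.004] n 3.0
 shift [-11.5   7.8 149. ] rot [ 2.000e-03 -2.000e-03 -3.138e+00] n 20.9
```

```bash
python3 -m handwheel '[{"tx":-11.5,"ty":8,"tz":40,"rx":0,"ry":0,"rz":0,"hand":60},{"tx":-11.5,"ty":8,"tz":80,"rx":0,"ry":0,"rz":0,"hand":60},{"tx":-11.5,"ty":8,"tz":115,"rx":0,"ry":0,"rz":0,"hand":60},{"tx":-11.5,"ty":8,"tz":135,"rx":0,"ry":0,"rz":0,"hand":60},{"tx":-11.5,"ty":8,"tz":148,"rx":0,"ry":0,"rz":0,"hand":60},{"tx":-11.5,"ty":8,"tz":148,"rx":0,"ry":0,"rz":0,"hand":60}]' 20; python3 -c "
from h import *
plan(625.3,76.5,33,2.3)"
```

```text
t: 2.25
ee_pos: [0.6252, 0.0753, 0.0328]
ee_rot: [0.692, 0.722, -0.001, -0.001]
contact_force: [-0.4, 0.6, -0.9]
finger_gap: 0.0599
grasp_force: 0.0
now [625.2  75.3  32.8] j7 -0.13 gap 59.9 F 0.0 t 2.2
 shift [ 1.2  0.2 -0.2] rot [-0.003 -0.     0.003] n 0.0
 shift [ 1.2  0.2 -0.2] rot [ 1.000e-03 -5.000e-03 -3.139e+00] n 20.9
```

Now I'll close and lift.

```bash
python3 -m handwheel '[{"tx":0,"ty":0,"tz":0,"rx":0,"ry":0,"rz":0,"hand":10},{"tx":0,"ty":0,"tz":0,"rx":0,"ry":0,"rz":0,"hand":10},{"tx":0,"ty":0,"tz":0,"rx":0,"ry":0,"rz":0,"hand":10},{"tx":0,"ty":0,"tz":0,"rx":0,"ry":0,"rz":0,"hand":10},{"tx":0,"ty":0,"tz":-20,"rx":0,"ry":0,"rz":0,"hand":10},{"tx":0,"ty":0,"tz":-60,"rx":0,"ry":0,"rz":0,"hand":10},{"tx":0,"ty":0,"tz":-100,"rx":0,"ry":0,"rz":0,"hand":10},{"tx":0,"ty":0,"tz":-130,"rx":0,"ry":0,"rz":0,"hand":10},{"tx":0,"ty":0,"tz":-130,"rx":0,"ry":0,"rz":0,"hand":10}]' 40; python3 -c "
from h import *
plan(459,381,160,81.1)"
```

```text
t: 3.15
ee_pos: [0.6297, 0.0742, 0.1691]
ee_rot: [0.693, 0.721, 0.004, 0.003]
contact_force: [0.0, -0.0, -0.0]
finger_gap: 0.0298
grasp_force: 40.0
now [629.7  74.2 169.1] j7 -0.13 gap 29.8 F 40.0 t 3.1
 shift [ 313.5 -158.2    8. ] rot [ 0.009  0.006 -1.375] n 9.2
 shift [ 313.5 -158.2    8. ] rot [ 0.006 -0.009  1.767] n 11.8
```

```bash
python3 -m handwheel '[{"tx":313,"ty":-158,"tz":0,"rx":0,"ry":0,"rz":-1.375,"hand":10},{"tx":313,"ty":-158,"tz":0,"rx":0,"ry":0,"rz":-1.375,"hand":10},{"tx":313,"ty":-158,"tz":0,"rx":0,"ry":0,"rz":-1.375,"hand":10},{"tx":313,"ty":-158,"tz":0,"rx":0,"ry":0,"rz":-1.375,"hand":10},{"tx":313,"ty":-158,"tz":0,"rx":0,"ry":0,"rz":-1.375,"hand":10},{"tx":313,"ty":-158,"tz":0,"rx":0,"ry":0,"rz":-1.375,"hand":10},{"tx":313,"ty":-158,"tz":0,"rx":0,"ry":0,"rz":-1.375,"hand":10},{"tx":313,"ty":-158,"tz":0,"rx":0,"ry":0,"rz":-1.375,"hand":10},{"tx":313,"ty":-158,"tz":0,"rx":0,"ry":0,"rz":-1.375,"hand":10},{"tx":313,"ty":-158,"tz":0,"rx":0,"ry":0,"rz":-1.375,"hand":10}]' 40; python3 -m handwheel '[{"tx":0,"ty":0,"tz":0,"rx":0,"ry":0,"rz":0,"hand":10},{"tx":0,"ty":0,"tz":0,"rx":0,"ry":0,"rz":0,"hand":10}]'; python3 -c "
from h import *
plan(459,381,26,81.1)"
```

```text
t: 4.15
ee_pos: [0.4552, 0.3799, 0.1632]
ee_rot: [0.076, 0.997, -0.0, -0.001]
contact_force: [-0.1, -0.9, -1.1]
finger_gap: 0.0301
grasp_force: 40.0
t: 4.35
ee_pos: [0.456, 0.3796, 0.1638]
ee_rot: [0.079, 0.997, -0.0, -0.0]
contact_force: [-0.3, -0.2, -0.4]
finger_gap: 0.0293
grasp_force: 40.0
now [456.  379.6 163.8] j7 0.35 gap 29.3 F 40.0 t 4.3
 shift [ -2.7   1.9 137.8] rot [-0.    -0.    -0.003] n 2.8
 shift [ -2.7   1.9 137.8] rot [-0.000e+00  1.000e-03  3.139e+00] n 20.9
```

```bash
python3 -m handwheel '[{"tx":-3,"ty":2,"tz":40,"rx":0,"ry":0,"rz":0,"hand":10},{"tx":-3,"ty":2,"tz":80,"rx":0,"ry":0,"rz":0,"hand":10},{"tx":-3,"ty":2,"tz":115,"rx":0,"ry":0,"rz":0,"hand":10},{"tx":-3,"ty":2,"tz":132,"rx":0,"ry":0,"rz":0,"hand":10},{"tx":-3,"ty":2,"tz":141,"rx":0,"ry":0,"rz":0,"hand":10},{"tx":-3,"ty":2,"tz":141,"rx":0,"ry":0,"rz":0,"hand":10},{"tx":-3,"ty":2,"tz":141,"rx":0,"ry":0,"rz":0,"hand":52},{"tx":-3,"ty":2,"tz":141,"rx":0,"ry":0,"rz":0,"hand":52},{"tx":-3,"ty":2,"tz":141,"rx":0,"ry":0,"rz":0,"hand":52}]' 40; python3 -m handwheel '[{"tx":0,"ty":0,"tz":-40,"rx":0,"ry":0,"rz":0,"hand":52},{"tx":0,"ty":0,"tz":-80,"rx":0,"ry":0,"rz":0,"hand":70},{"tx":0,"ty":0,"tz":-130,"rx":0,"ry":0,"rz":0,"hand":80},{"tx":0,"ty":0,"tz":-130,"rx":0,"ry":0,"rz":0,"hand":80}]';python3 -c "
from h import *
im,d=cap('top');P=cloud('top',d)
print(rectp(P,(.4,.49),(.12,.24),(.055,.075)),rectp(P,(.4,.49),(-.13,-.03),(.055,.075)))
plan(442.7,176.5,160,-6.4)"
```

```text
t: 5.25
ee_pos: [0.4597, 0.3821, 0.0241]
ee_rot: [0.078, 0.997, 0.001, 0.001]
contact_force: [-0.6, -0.7, 0.6]
finger_gap: 0.051
grasp_force: 0.0
t: 5.65
ee_pos: [0.4622, 0.3851, 0.16]
ee_rot: [0.078, 0.997, 0.005, 0.004]
contact_force: [0.5, 0.0, 1.0]
finger_gap: 0.0739
grasp_force: 0.0
(248, [442.7, 176.7], 59.7, 36.1, 'long dir', -6.8, 'z', 0.0653) (253, [444.1, -76.4], 60.0, 35.8, 'long dir', -13.0, 'z', 0.0649)
now [461.  383.5 157. ] j7 0.34 gap 77.9 F 0.0 t 5.7
 shift [ -14.  -207.3   -4.3] rot [ 9.000e-03 -1.000e-03  1.527e+00] n 10.2
 shift [ -14.  -207.3   -4.3] rot [ 1.000e-03  9.000e-03 -1.615e+00] n 10.8
```

```bash
python3 -m handwheel '[{"tx":-14,"ty":-207,"tz":0,"rx":0,"ry":0,"rz":1.53,"hand":82},{"tx":-14,"ty":-207,"tz":0,"rx":0,"ry":0,"rz":1.53,"hand":82},{"tx":-14,"ty":-207,"tz":0,"rx":0,"ry":0,"rz":1.53,"hand":82},{"tx":-14,"ty":-207,"tz":0,"rx":0,"ry":0,"rz":1.53,"hand":82},{"tx":-14,"ty":-207,"tz":0,"rx":0,"ry":0,"rz":1.53,"hand":82},{"tx":-14,"ty":-207,"tz":0,"rx":0,"ry":0,"rz":1.53,"hand":82},{"tx":-14,"ty":-207,"tz":0,"rx":0,"ry":0,"rz":1.53,"hand":82},{"tx":-14,"ty":-207,"tz":0,"rx":0,"ry":0,"rz":1.53,"hand":82},{"tx":-14,"ty":-207,"tz":0,"rx":0,"ry":0,"rz":1.53,"hand":82},{"tx":-14,"ty":-207,"tz":0,"rx":0,"ry":0,"rz":1.53,"hand":82}]' 40; python3 -m handwheel '[{"tx":0,"ty":0,"tz":0,"rx":0,"ry":0,"rz":0.15,"hand":82},{"tx":0,"ty":0,"tz":0,"rx":0,"ry":0,"rz":0.15,"hand":82},{"tx":0,"ty":0,"tz":0,"rx":0,"ry":0,"rz":0.15,"hand":82}]'; python3 -c "
from h import *
plan(442.7,176.5,25,-6.8)"
```

```text
t: 6.7
ee_pos: [0.4404, 0.1745, 0.1524]
ee_rot: [0.738, 0.674, -0.001, -0.0]
contact_force: [0.2, 0.8, -0.1]
finger_gap: 0.0821
grasp_force: 0.0
t: 7.0
ee_pos: [0.4406, 0.1748, 0.1526]
ee_rot: [0.784, 0.621, -0.001, 0.0]
contact_force: [0.1, -0.2, -0.3]
finger_gap: 0.0819
grasp_force: 0.0
now [440.6 174.8 152.6] j7 -0.51 gap 81.9 F 0.0 t 7.0
 shift [  2.3   1.7 127.6] rot [-0.001  0.001 -0.112] n 2.6
 shift [  2.3   1.7 127.6] rot [2.00e-03 1.00e-03 3.03e+00] n 20.2
```

```bash
python3 -m handwheel '[{"tx":2,"ty":2,"tz":30,"rx":0,"ry":0,"rz":-0.112,"hand":82},{"tx":2,"ty":2,"tz":60,"rx":0,"ry":0,"rz":-0.112,"hand":82},{"tx":2,"ty":2,"tz":95,"rx":0,"ry":0,"rz":-0.112,"hand":82},{"tx":2,"ty":2,"tz":118,"rx":0,"ry":0,"rz":-0.112,"hand":82},{"tx":2,"ty":2,"tz":127,"rx":0,"ry":0,"rz":-0.112,"hand":82},{"tx":2,"ty":2,"tz":127,"rx":0,"ry":0,"rz":-0.112,"hand":82},{"tx":2,"ty":2,"tz":127,"rx":0,"ry":0,"rz":-0.112,"hand":40},{"tx":2,"ty":2,"tz":127,"rx":0,"ry":0,"rz":-0.112,"hand":40},{"tx":2,"ty":2,"tz":127,"rx":0,"ry":0,"rz":-0.112,"hand":40},{"tx":2,"ty":2,"tz":127,"rx":0,"ry":0,"rz":-0.112,"hand":40}]' 40; python3 -c "
from h import *
plan(442.7,176.5,25,-6.8)"
```

```text
t: 8.0
ee_pos: [0.4439, 0.1768, 0.0271]
ee_rot: [0.749, 0.663, 0.001, 0.0]
contact_force: [-0.9, 0.8, 6.9]
finger_gap: 0.0599
grasp_force: 40.0
now [443.9 176.8  27.1] j7 -0.43 gap 59.9 F 40.0 t 8.0
 shift [-0.4 -1.1  2.1] rot [ 0.001 -0.001 -0.003] n 0.0
 shift [-0.4 -1.1  2.1] rot [-2.000e-03 -2.000e-03  3.139e+00] n 20.9
```

```bash
python3 -m handwheel '[{"tx":0,"ty":0,"tz":-30,"rx":0,"ry":0,"rz":0,"hand":40},{"tx":0,"ty":0,"tz":-70,"rx":0,"ry":0,"rz":0,"hand":40},{"tx":0,"ty":0,"tz":-110,"rx":0,"ry":0,"rz":0,"hand":40},{"tx":0,"ty":0,"tz":-140,"rx":0,"ry":0,"rz":0,"hand":40},{"tx":0,"ty":0,"tz":-140,"rx":0,"ry":0,"rz":0,"hand":40},{"tx":0,"ty":0,"tz":-140,"rx":0,"ry":0,"rz":0,"hand":40}]' 40; python3 -c "
from h import *
plan(623,157.5,160,0.65)"
```

```text
t: 8.6
ee_pos: [0.4435, 0.1767, 0.1665]
ee_rot: [0.749, 0.663, 0.001, 0.0]
contact_force: [0.2, 0.3, -2.2]
finger_gap: 0.06
grasp_force: 4.0
now [443.5 176.7 166.5] j7 -0.45 gap 60.0 F 4.0 t 8.6
 shift [  2.8 180.5   6.7] rot [ 0.001 -0.001 -0.133] n 3.6
 shift [  2.8 180.5   6.7] rot [-1.000e-03 -2.000e-03  3.009e+00] n 20.1
```

```bash
python3 -m handwheel '[{"tx":0,"ty":0,"tz":0,"rx":0,"ry":0,"rz":0,"hand":40},{"tx":0,"ty":0,"tz":0,"rx":0,"ry":0,"rz":0,"hand":40},{"tx":0,"ty":0,"tz":0,"rx":0,"ry":0,"rz":0,"hand":40},{"tx":0,"ty":0,"tz":0,"rx":0,"ry":0,"rz":0,"hand":40},{"tx":0,"ty":0,"tz":0,"rx":0,"ry":0,"rz":0,"hand":40}]' 40; python3 -c "
from h import *
im,d=cap('side')
c=im[100:280,200:380];c=cv2.resize(c,None,fx=3.2,fy=3.2,interpolation=cv2.INTER_CUBIC);cv2.imwrite('pics/s1.png',c[:,:,::-1])
plan(623,157.5,160,0.65)"
```

```text
t: 9.1
ee_pos: [0.4433, 0.1764, 0.1657]
ee_rot: [0.749, 0.663, -0.0, -0.0]
contact_force: [0.8, 0.1, -1.5]
finger_gap: 0.0595
grasp_force: 40.0
now [443.4 176.4 165.8] j7 -0.45 gap 59.7 F 40.0 t 9.2
 shift [  3.1 180.6   5.8] rot [-0.     0.    -0.133] n 3.6
 shift [  3.1 180.6   5.8] rot [0.000e+00 1.000e-03 3.008e+00] n 20.1
```

View pics/s1.png

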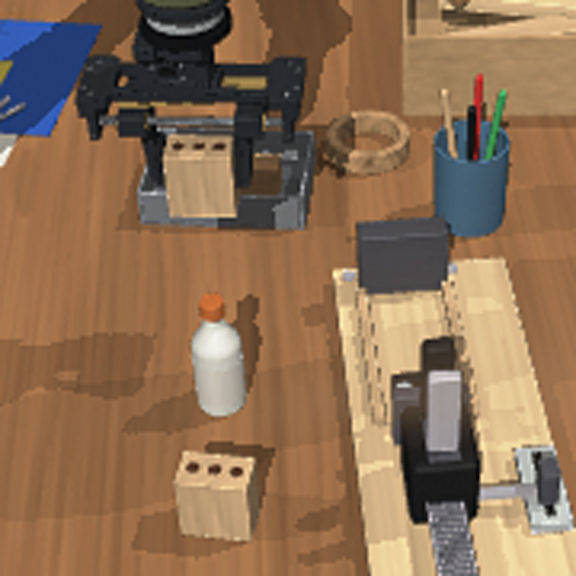

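The side crop shows the segment held upright at crop (200,180), with its top just under the gripper body. The bed is empty, and the offcut shows inside the tray behind at (265,175). I'll measure any slip from the side depth.

```bash
python3 -c "
from h import *
d=np.load('last_side.npz')['d'];P=cloud('side',d)
for v in range(140,172,2): print(v,np.round(P[v,256:274:6]*1000,0).astype(int).tolist())
q=P[150:162,253:272].reshape(-1,3);print('face yaw',np.polyfit(q[:,0],q[:,1],1),q.mean(0), 'tilt',np.polyfit(q[:,2],q[:,1],1))
"
```

```text
140 [[412, 448, 36], [433, 441, 39], [453, 439, 39]]
142 [[430, 194, 201], [447, 189, 204], [463, 190, 202]]
144 [[429, 187, 199], [446, 182, 201], [463, 185, 198]]
146 [[510, -910, 955], [446, 171, 202], [463, 169, 203]]
148 [[430, 164, 202], [446, 163, 201], [463, 162, 201]]
150 [[430, 158, 199], [446, 154, 201], [463, 153, 200]]
152 [[429, 164, 188], [445, 160, 190], [462, 150, 196]]
154 [[428, 160, 184], [445, 157, 185], [462, 153, 187]]
156 [[427, 162, 176], [444, 160, 176], [461, 154, 179]]
158 [[427, 155, 174], [444, 155, 173], [460, 155, 172]]
160 [[427, 156, 167], [443, 155, 167], [460, 156, 164]]
162 [[426, 158, 158], [443, 155, 159], [459, 152, 160]]
164 [[425, 157, 152], [442, 156, 151], [458, 160, 147]]
166 [[424, 159, 144], [441, 155, 145], [458, 155, 144]]
168 [[410, 326, 9], [430, 327, 7], [449, 322, 9]]
170 [[409, 329, -2], [429, 321, 3], [449, 314, 6]]
face yaw [-0.12604592  0.21265865] [0.44441247 0.15664227 0.18037341] tilt [-0.0297413   0.16200681]
```

```bash
python3 -m handwheel '[{"tx":2,"ty":50,"tz":0,"rx":0,"ry":0,"rz":-0.133,"hand":40},{"tx":2,"ty":100,"tz":0,"rx":0,"ry":0,"rz":-0.133,"hand":40},{"tx":2,"ty":150,"tz":0,"rx":0,"ry":0,"rz":-0.133,"hand":40},{"tx":2,"ty":180,"tz":0,"rx":0,"ry":0,"rz":-0.133,"hand":40},{"tx":2,"ty":180,"tz":0,"rx":0,"ry":0,"rz":-0.133,"hand":40},{"tx":2,"ty":180,"tz":0,"rx":0,"ry":0,"rz":-0.133,"hand":40},{"tx":2,"ty":180,"tz":0,"rx":0,"ry":0,"rz":-0.133,"hand":40}]' 40; python3 -c "
from h import *
plan(623,157,46,0.65)"
```

```text
t: 9.85
ee_pos: [0.6206, 0.1571, 0.1657]
ee_rot: [0.703, 0.711, -0.001, -0.001]
contact_force: [-0.2, 0.0, -1.2]
finger_gap: 0.0596
grasp_force: 40.0
now [620.6 157.1 165.7] j7 -0.25 gap 59.6 F 40.0 t 9.8
 shift [-1.000e-01  2.700e+00  1.197e+02] rot [-0.003 -0.     0.001] n 2.4
 shift [-1.000e-01  2.700e+00  1.197e+02] rot [ 0.    -0.004 -3.141] n 20.9
```

```bash
python3 -m handwheel '[{"tx":0,"ty":2.5,"tz":30,"rx":0,"ry":0,"rz":0,"hand":40},{"tx":0,"ty":2.5,"tz":65,"rx":0,"ry":0,"rz":0,"hand":40},{"tx":0,"ty":2.5,"tz":90,"rx":0,"ry":0,"rz":0,"hand":40},{"tx":0,"ty":2.5,"tz":108,"rx":0,"ry":0,"rz":0,"hand":40},{"tx":0,"ty":2.5,"tz":117,"rx":0,"ry":0,"rz":0,"hand":40},{"tx":0,"ty":2.5,"tz":119,"rx":0,"ry":0,"rz":0,"hand":40},{"tx":0,"ty":2.5,"tz":119,"rx":0,"ry":0,"rz":0,"hand":40}]' 40; python3 -c "
from h import *
plan(623,157,46,0.65)"
```

```text
t: 10.55
ee_pos: [0.6248, 0.157, 0.0477]
ee_rot: [0.703, 0.711, 0.0, 0.0]
contact_force: [0.2, -0.1, -0.8]
finger_gap: 0.0597
grasp_force: 40.0
now [624.8 157.   47.7] j7 -0.24 gap 59.7 F 40.0 t 10.6
 shift [ 0.1 -1.8  1.7] rot [ 0. -0.  0.] n 0.0
 shift [ 0.1 -1.8  1.7] rot [ 0.000e+00  1.000e-03 -3.141e+00] n 21.0
```

```bash
python3 -m handwheel '[{"tx":0,"ty":-1.5,"tz":1.5,"rx":0,"ry":0,"rz":0,"hand":40},{"tx":0,"ty":-1.5,"tz":2,"rx":0,"ry":0,"rz":0,"hand":40},{"tx":0,"ty":-1.5,"tz":2,"rx":0,"ry":0,"rz":0,"hand":76},{"tx":0,"ty":-1.5,"tz":2,"rx":0,"ry":0,"rz":0,"hand":76},{"tx":0,"ty":-1.5,"tz":2,"rx":0,"ry":0,"rz":0,"hand":76},{"tx":0,"ty":-1.5,"tz":-30,"rx":0,"ry":0,"rz":0,"hand":76},{"tx":0,"ty":-1.5,"tz":-70,"rx":0,"ry":0,"rz":0,"hand":76},{"tx":0,"ty":-1.5,"tz":-115,"rx":0,"ry":0,"rz":0,"hand":82},{"tx":0,"ty":-1.5,"tz":-115,"rx":0,"ry":0,"rz":0,"hand":82}]' 40; python3 -c "
from h import *
im,d=cap('top');P=cloud('top',d)
print(rectp(P,(.39,.5),(-.15,0.02),(.055,.075)))
im,d=cap('side');P=cloud('side',d)
print(rectp(P,(.57,.68),(.1,.177),(.07,.087)))
plan(444.1,-76.4,160,-13)"
```

```text
t: 11.45
ee_pos: [0.6278, 0.1574, 0.1687]
ee_rot: [0.703, 0.711, 0.006, 0.003]
contact_force: [0.6, -0.0, 0.1]
finger_gap: 0.0825
grasp_force: 0.0
(251, [444.4, -76.5], 59.9, 36.1, 'long dir', -13.6, 'z', 0.0653)
(265, [623.5, 154.2], 80.9, 45.4, 'long dir', -0.3, 'z', 0.0803)
now [624.1 156.7 163.4] j7 -0.25 gap 82.3 F 0.0 t 11.6
 shift [-231.2 -182.5    2.7] rot [ 0.002 -0.001  0.238] n 5.9
 shift [-231.2 -182.5    2.7] rot [ 2.000e-03  4.000e-03 -2.904e+00] n 19.4
```

```bash
python3 -m handwheel '[{"tx":-231,"ty":-182,"tz":0,"rx":0,"ry":0,"rz":0.245,"hand":82},{"tx":-231,"ty":-182,"tz":0,"rx":0,"ry":0,"rz":0.245,"hand":82},{"tx":-231,"ty":-182,"tz":0,"rx":0,"ry":0,"rz":0.245,"hand":82},{"tx":-231,"ty":-182,"tz":0,"rx":0,"ry":0,"rz":0.245,"hand":82},{"tx":-231,"ty":-182,"tz":0,"rx":0,"ry":0,"rz":0.245,"hand":82},{"tx":-231,"ty":-182,"tz":0,"rx":0,"ry":0,"rz":0.245,"hand":82},{"tx":-231,"ty":-182,"tz":0,"rx":0,"ry":0,"rz":0.245,"hand":82},{"tx":-231,"ty":-182,"tz":0,"rx":0,"ry":0,"rz":0.245,"hand":82},{"tx":-231,"ty":-182,"tz":0,"rx":0,"ry":0,"rz":0.245,"hand":82}]' 40; python3 -c "
from h import *
im,d=cap('top','b.png');P=cloud('top',d)
print(rectp(P,(.57,.68),(.08,.1765),(.07,.087)),rectp(P,(.57,.68),(.1765,.22),(.083,.095)))
plan(444.2,-76.5,25,-13.4)"
```

```text
t: 12.45
ee_pos: [0.4446, -0.0753, 0.1615]
ee_rot: [0.784, 0.62, 0.0, -0.0]
contact_force: [-0.2, -1.0, -0.1]
finger_gap: 0.0821
grasp_force: 0.0
(235, [623.7, 156.1], 60.3, 35.7, 'long dir', 0.6, 'z', 0.0829) (239, [621.2, 190.9], 80.8, 25.1, 'long dir', 0.9, 'z', 0.0889)
now [444.9 -75.  161.6] j7 -0.08 gap 81.9 F 0.0 t 12.5
 shift [ -1.8  -0.3 136.6] rot [-0.    -0.001  0.002] n 2.7
 shift [ -1.8  -0.3 136.6] rot [ 1.000e-03 -0.000e+00 -3.139e+00] n 20.9
```

```bash
python3 -m handwheel '[{"tx":-1.5,"ty":0,"tz":40,"rx":0,"ry":0,"rz":0,"hand":82},{"tx":-1.5,"ty":0,"tz":75,"rx":0,"ry":0,"rz":0,"hand":82},{"tx":-1.5,"ty":0,"tz":105,"rx":0,"ry":0,"rz":0,"hand":82},{"tx":-1.5,"ty":0,"tz":125,"rx":0,"ry":0,"rz":0,"hand":82},{"tx":-1.5,"ty":0,"tz":135,"rx":0,"ry":0,"rz":0,"hand":82},{"tx":-1.5,"ty":0,"tz":135,"rx":0,"ry":0,"rz":0,"hand":82},{"tx":-1.5,"ty":0,"tz":135,"rx":0,"ry":0,"rz":0,"hand":40},{"tx":-1.5,"ty":0,"tz":135,"rx":0,"ry":0,"rz":0,"hand":40},{"tx":-1.5,"ty":0,"tz":135,"rx":0,"ry":0,"rz":0,"hand":40},{"tx":-1.5,"ty":0,"tz":135,"rx":0,"ry":0,"rz":0,"hand":40}]' 40; python3 -m handwheel '[{"tx":0,"ty":0,"tz":-30,"rx":0,"ry":0,"rz":0,"hand":40},{"tx":0,"ty":0,"tz":-70,"rx":0,"ry":0,"rz":0,"hand":40},{"tx":0,"ty":0,"tz":-110,"rx":0,"ry":0,"rz":0,"hand":40},{"tx":0,"ty":0,"tz":-140,"rx":0,"ry":0,"rz":0,"hand":40},{"tx":0,"ty":0,"tz":-140,"rx":0,"ry":0,"rz":0,"hand":40},{"tx":0,"ty":0,"tz":-140,"rx":0,"ry":0,"rz":0,"hand":40}]'; python3 -c "
from h import *
im,d=cap('side');P=cloud('side',d)
print(rectp(P,(.39,.5),(-.15,0.02),(.19,.21)))
plan(623.7,115,160,0.65)"
```

```text
t: 13.5
ee_pos: [0.4466, -0.0782, 0.0303]
ee_rot: [0.785, 0.62, -0.001, -0.001]
contact_force: [0.2, 0.7, 0.6]
finger_gap: 0.0601
grasp_force: 40.0
t: 14.1
ee_pos: [0.4471, -0.0781, 0.17]
ee_rot: [0.785, 0.62, -0.0, -0.001]
contact_force: [0.2, 0.2, -2.1]
finger_gap: 0.0598
grasp_force: 40.0
(436, [449.0, -79.0], 93.1, 40.9, 'long dir', -16.2, 'z', 0.2022)
now [446.4 -78.  169.2] j7 0.09 gap 59.2 F 40.0 t 14.2
 shift [228.8 127.8   8.6] rot [-0.005 -0.001 -0.245] n 5.2
 shift [228.8 127.8   8.6] rot [-1.000e-03  7.000e-03  2.897e+00] n 19.3
```

```bash
python3 -m handwheel '[{"tx":228.8,"ty":128,"tz":0,"rx":0,"ry":0,"rz":-0.245,"hand":40},{"tx":228.8,"ty":128,"tz":0,"rx":0,"ry":0,"rz":-0.245,"hand":40},{"tx":228.8,"ty":128,"tz":0,"rx":0,"ry":0,"rz":-0.245,"hand":40},{"tx":228.8,"ty":128,"tz":0,"rx":0,"ry":0,"rz":-0.245,"hand":40},{"tx":228.8,"ty":128,"tz":0,"rx":0,"ry":0,"rz":-0.245,"hand":40},{"tx":228.8,"ty":128,"tz":0,"rx":0,"ry":0,"rz":-0.245,"hand":40},{"tx":228.8,"ty":128,"tz":0,"rx":0,"ry":0,"rz":-0.245,"hand":40},{"tx":228.8,"ty":128,"tz":0,"rx":0,"ry":0,"rz":-0.245,"hand":40}]' 40; python3 -c "
from h import *
plan(623.7,115.5,49.5,0.65)"
```

```text
t: 14.95
ee_pos: [0.6226, 0.113, 0.1667]
ee_rot: [0.704, 0.711, -0.003, -0.003]
contact_force: [-1.0, -0.5, -2.2]
finger_gap: 0.0594
grasp_force: 40.0
now [622.6 113.  166.7] j7 -0.06 gap 59.4 F 40.0 t 14.9
 shift [  2.6   2.2 117.2] rot [-0.009  0.001 -0.001] n 2.3
 shift [  2.6   2.2 117.2] rot [1.00e-03 1.40e-02 3.14e+00] n 20.9
```

```bash
python3 -m handwheel '[{"tx":2,"ty":1,"tz":30,"rx":0,"ry":0,"rz":0,"hand":40},{"tx":2,"ty":1,"tz":65,"rx":0,"ry":0,"rz":0,"hand":40},{"tx":2,"ty":1,"tz":90,"rx":0,"ry":0,"rz":0,"hand":40},{"tx":2,"ty":1,"tz":107,"rx":0,"ry":0,"rz":0,"hand":40},{"tx":2,"ty":1,"tz":115,"rx":0,"ry":0,"rz":0,"hand":40},{"tx":2,"ty":1,"tz":115,"rx":0,"ry":0,"rz":0,"hand":40},{"tx":2,"ty":1,"tz":115,"rx":0,"ry":0,"rz":0,"hand":40}]' 40; python3 -c "
from h import *
plan(623.7,115.5,49.5,0.65)"
```

```text
t: 15.65
ee_pos: [0.6255, 0.1162, 0.0545]
ee_rot: [0.703, 0.711, -0.001, -0.001]
contact_force: [-0.0, 0.7, -0.7]
finger_gap: 0.0596
grasp_force: 40.0
now [625.5 116.2  54.5] j7 -0.04 gap 59.6 F 40.0 t 15.7
 shift [-0.7 -1.8  5. ] rot [-0.003 -0.001 -0.001] n 0.1
 shift [-0.7 -1.8  5. ] rot [-2.000e-03  5.000e-03  3.141e+00] n 20.9
```

```bash
python3 -m handwheel '[{"tx":-0.5,"ty":-2,"tz":3,"rx":0,"ry":0,"rz":0,"hand":40},{"tx":-0.5,"ty":-2,"tz":6,"rx":0,"ry":0,"rz":0,"hand":40},{"tx":-0.5,"ty":-2,"tz":6,"rx":0,"ry":0,"rz":0,"hand":40},{"tx":-0.5,"ty":-2,"tz":6,"rx":0,"ry":0,"rz":0,"hand":76},{"tx":-0.5,"ty":-2,"tz":6,"rx":0,"ry":0,"rz":0,"hand":76},{"tx":-0.5,"ty":-2,"tz":6,"rx":0,"ry":0,"rz":0,"hand":76},{"tx":-0.5,"ty":-2,"tz":-30,"rx":0,"ry":0,"rz":0,"hand":76},{"tx":-0.5,"ty":-2,"tz":-70,"rx":0,"ry":0,"rz":0,"hand":76},{"tx":-0.5,"ty":-2,"tz":-110,"rx":0,"ry":0,"rz":0,"hand":76},{"tx":-0.5,"ty":-2,"tz":-110,"rx":0,"ry":0,"rz":0,"hand":76}]' 40; python3 -c "
from h import *
plan(700,-40,200,90.6)"
```

```text
t: 16.65
ee_pos: [0.6272, 0.1162, 0.1692]
ee_rot: [0.703, 0.711, 0.003, 0.001]
contact_force: [0.5, 0.9, 0.4]
finger_gap: 0.0758
grasp_force: 0.0
now [627.2 116.2 169.2] j7 -0.06 gap 75.8 F 0.0 t 16.6
 shift [-156.9   71.3  -30.8] rot [ 0.007  0.003 -1.571] n 10.5
 shift [-156.9   71.3  -30.8] rot [ 0.003 -0.007  1.571] n 10.5
```

```bash
python3 -m handwheel '[{"tx":-100,"ty":30,"tz":-35,"rx":0,"ry":0,"rz":-1.57,"hand":20},{"tx":-200,"ty":60,"tz":-35,"rx":0,"ry":0,"rz":-1.57,"hand":0},{"tx":-266,"ty":80,"tz":-35,"rx":0,"ry":0,"rz":-1.57,"hand":0},{"tx":-266,"ty":80,"tz":-35,"rx":0,"ry":0,"rz":-1.57,"hand":0},{"tx":-266,"ty":80,"tz":-35,"rx":0,"ry":0,"rz":-1.57,"hand":0},{"tx":-266,"ty":80,"tz":-35,"rx":0,"ry":0,"rz":-1.57,"hand":0},{"tx":-266,"ty":80,"tz":-35,"rx":0,"ry":0,"rz":-1.57,"hand":0},{"tx":-266,"ty":80,"tz":-35,"rx":0,"ry":0,"rz":-1.57,"hand":0},{"tx":-266,"ty":80,"tz":-35,"rx":0,"ry":0,"rz":-1.57,"hand":0},{"tx":-266,"ty":80,"tz":-35,"rx":0,"ry":0,"rz":-1.57,"hand":0}]' 20; python3 -m handwheel '[{"tx":0,"ty":0,"tz":0,"rx":0,"ry":0,"rz":0,"hand":0},{"tx":0,"ty":0,"tz":0,"rx":0,"ry":0,"rz":0,"hand":0}]'; python3 -c "
from h import *
im,d=cap('top');P=cloud('top',d)
c=cv2.resize(im[130:270,175:425],None,fx=3.2,fy=3.2,interpolation=cv2.INTER_CUBIC);cv2.imwrite('pics/t2.png',c[:,:,::-1])
print(rectp(P,(.57,.68),(.03,.1765),(.07,.087)),'switch',rectp(P,(.69,.73),(-.13,-.06),(.06,.07)))
print('offcut',rectp(P,(.395,.52),(.335,.425),(.03,.05)))
plan(709,-145,100,90.6)"
```

```text
t: 17.65
ee_pos: [0.7058, -0.1492, 0.1967]
ee_rot: [0.027, 1.0, 0.001, -0.003]
contact_force: [0.4, 0.6, -0.5]
finger_gap: 0.0005
grasp_force: 0.0
t: 17.85
ee_pos: [0.706, -0.1492, 0.1971]
ee_rot: [0.032, 0.999, 0.001, -0.003]
contact_force: [-0.2, -0.1, 0.2]
finger_gap: 0.0006
grasp_force: 0.0
(473, [623.4, 136.4], 75.0, 60.6, 'long dir', -89.3, 'z', 0.0829) switch (35, [709.7, -100.3], 22.0, 14.5, 'long dir', 90.0, 'z', 0.0653)
offcut (384, [457.9, 381.5], 109.7, 31.6, 'long dir', -9.1, 'z', 0.0405)
now [ 706.1 -149.1  197.3] j7 1.48 gap 0.4 F 0.0 t 17.9
 shift [-3.2  4.2 97.3] rot [ 0.001 -0.006 -0.073] n 1.9
 shift [-3.2  4.2 97.3] rot [-9.000e-03 -1.000e-03  3.068e+00] n 20.5
```

View pics/t2.png

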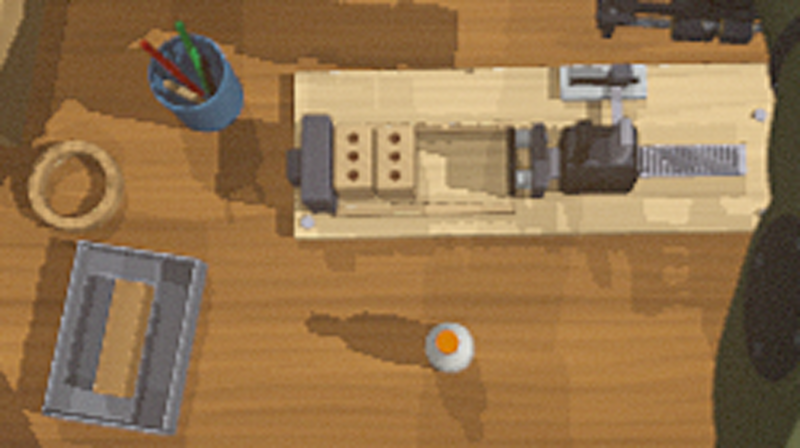

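The top crop shows both segments in the bed as one row, at crop (353,160) and (395,160), square to the jaw and about 4 mm from its face. The offcut lies flat in the tray at (122,337), and the switch is still at its rear end at (620,72). Next I'll push the switch from behind with the closed fingers.

```bash
python3 -m handwheel '[{"tx":-3,"ty":7,"tz":40,"rx":0,"ry":0,"rz":-0.073,"hand":0},{"tx":-3,"ty":7,"tz":80,"rx":0,"ry":0,"rz":-0.073,"hand":0},{"tx":-3,"ty":7,"tz":120,"rx":0,"ry":0,"rz":-0.073,"hand":0},{"tx":-3,"ty":7,"tz":145,"rx":0,"ry":0,"rz":-0.073,"hand":0},{"tx":-3,"ty":7,"tz":154,"rx":0,"ry":0,"rz":-0.073,"hand":0},{"tx":-3,"ty":7,"tz":154,"rx":0,"ry":0,"rz":-0.073,"hand":0},{"tx":-3,"ty":7,"tz":154,"rx":0,"ry":0,"rz":-0.073,"hand":0}]' 20; python3 -c "
from h import *
plan(709.5,-99,43,90.6)"
```

```text
t: 18.6
ee_pos: [0.7104, -0.1423, 0.0455]
ee_rot: [-0.006, 1.0, 0.0, -0.001]
contact_force: [0.3, -0.5, 0.4]
finger_gap: 0.0003
grasp_force: 0.0
now [ 710.4 -142.3   45.5] j7 1.49 gap 0.3 F 0.0 t 18.6
 shift [ 0.3 43.3  2.5] rot [ 0.    -0.002  0.002] n 0.9
 shift [ 0.3 43.3  2.5] rot [ 3.00e-03  1.00e-03 -3.14e+00] n 20.9
```

```bash
python3 -m handwheel '[{"tx":0,"ty":10,"tz":2,"rx":0,"ry":0,"rz":0,"hand":0},{"tx":0,"ty":18,"tz":2,"rx":0,"ry":0,"rz":0,"hand":0},{"tx":0,"ty":25,"tz":2,"rx":0,"ry":0,"rz":0,"hand":0},{"tx":0,"ty":32,"tz":2,"rx":0,"ry":0,"rz":0,"hand":0},{"tx":0,"ty":38,"tz":2,"rx":0,"ry":0,"rz":0,"hand":0},{"tx":0,"ty":41,"tz":2,"rx":0,"ry":0,"rz":0,"hand":0},{"tx":0,"ty":43,"tz":2,"rx":0,"ry":0,"rz":0,"hand":0},{"tx":0,"ty":43,"tz":2,"rx":0,"ry":0,"rz":0,"hand":0}]' 20; python3 -c "
from h import *
im,d=cap('side')
c=im[200:300,280:420];c=cv2.resize(c,None,fx=4,fy=4,interpolation=cv2.INTER_CUBIC);cv2.imwrite('pics/s2.png',c[:,:,::-1])
im,d=cap('top');P=cloud('top',d)
print('switch',rectp(P,(.69,.73),(-.08,-.04),(.06,.07)))"
```

```text
t: 19.4
ee_pos: [0.7083, -0.0987, 0.0418]
ee_rot: [-0.007, 1.0, 0.001, -0.003]
contact_force: [0.5, -0.2, -0.2]
finger_gap: 0.0005
grasp_force: 0.0
switch 4
```

View pics/s2.png

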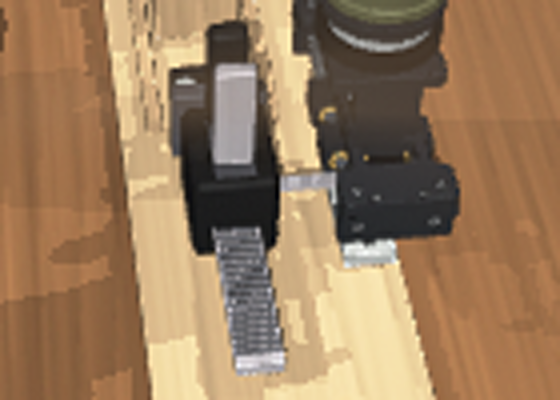

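The gripper hides the switch in this view; the fingers are over the track at about (395,190). I'll back off and up to check it.

```bash
python3 -m handwheel '[{"tx":0,"ty":-15,"tz":0,"rx":0,"ry":0,"rz":0,"hand":0},{"tx":0,"ty":-30,"tz":-20,"rx":0,"ry":0,"rz":0,"hand":20},{"tx":0,"ty":-50,"tz":-65,"rx":0,"ry":0,"rz":0,"hand":50},{"tx":0,"ty":-50,"tz":-110,"rx":0,"ry":0,"rz":0,"hand":86},{"tx":0,"ty":-50,"tz":-155,"rx":0,"ry":0,"rz":0,"hand":86},{"tx":0,"ty":-50,"tz":-155,"rx":0,"ry":0,"rz":0,"hand":86}]' 20; python3 -c "
from h import *
im,d=cap('top');P=cloud('top',d)
print('switch',rectp(P,(.69,.73),(-.13,-.04),(.06,.07)),'blades',rectp(P,(.58,.68),(-.12,-.02),(.155,.175)))
print(rectp(P,(.57,.68),(.03,.1765),(.07,.087)))
plan(624.5,-60.2,200,90.6)"
```

```text
t: 20.1
ee_pos: [0.714, -0.1517, 0.2047]
ee_rot: [-0.005, 1.0, -0.001, 0.004]
contact_force: [-0.3, -0.6, 0.8]
finger_gap: 0.0386
grasp_force: 0.0
switch (32, [710.3, -70.8], 19.1, 13.8, 'long dir', 89.3, 'z', 0.0662) blades (94, [625.1, -70.6], 51.9, 24.3, 'long dir', -88.7, 'z', 0.1659)
(476, [623.4, 136.4], 75.7, 60.8, 'long dir', -90.0, 'z', 0.0826)
now [ 711.9 -151.2  200.9] j7 1.55 gap 42.1 F 0.0 t 20.1
 shift [86.3 92.   0.6] rot [-0.001  0.002  0.001] n 2.5
 shift [86.3 92.   0.6] rot [-4.000e-03 -1.000e-03 -3.141e+00] n 20.9
```

The switch has moved 29.5 mm forward, so it is locked. Next is the trigger.

```bash
python3 -m handwheel '[{"tx":43,"ty":46,"tz":0,"rx":0,"ry":0,"rz":0,"hand":86},{"tx":86,"ty":91,"tz":0,"rx":0,"ry":0,"rz":0,"hand":86},{"tx":86,"ty":91,"tz":0,"rx":0,"ry":0,"rz":0,"hand":86},{"tx":86,"ty":91,"tz":0,"rx":0,"ry":0,"rz":0,"hand":86},{"tx":86,"ty":91,"tz":0,"rx":0,"ry":0,"rz":0,"hand":86}]' 40; python3 -c "
from h import *
plan(624.5,-60.6,116,90.6)"
```

```text
t: 20.65
ee_pos: [0.6221, -0.0604, 0.1963]
ee_rot: [-0.007, 1.0, 0.0, -0.003]
contact_force: [-0.6, 0.3, 0.3]
finger_gap: 0.0823
grasp_force: 0.0
now [622.1 -60.4 196.3] j7 1.38 gap 82.3 F 0.0 t 20.6
 shift [-3.  -0.2 80.3] rot [ 0.    -0.007  0.003] n 1.6
 shift [-3.  -0.2 80.3] rot [ 0.011  0.    -3.139] n 20.9
```

```bash
python3 -m handwheel '[{"tx":-2,"ty":0,"tz":20,"rx":0,"ry":0,"rz":0,"hand":86},{"tx":-2,"ty":0,"tz":45,"rx":0,"ry":0,"rz":0,"hand":86},{"tx":-2,"ty":0,"tz":65,"rx":0,"ry":0,"rz":0,"hand":86},{"tx":-2,"ty":0,"tz":78,"rx":0,"ry":0,"rz":0,"hand":86},{"tx":-2,"ty":0,"tz":78,"rx":0,"ry":0,"rz":0,"hand":86},{"tx":-2,"ty":0,"tz":78,"rx":0,"ry":0,"rz":0,"hand":86}]' 40; python3 -c "
from h import *
plan(624.5,-60.6,116,90.6)"; python3 -m handwheel '[{"tx":0,"ty":0,"tz":0,"rx":0,"ry":0,"rz":0,"hand":25},{"tx":0,"ty":0,"tz":0,"rx":0,"ry":0,"rz":0,"hand":25},{"tx":0,"ty":0,"tz":0,"rx":0,"ry":0,"rz":0,"hand":25},{"tx":0,"ty":0,"tz":0,"rx":0,"ry":0,"rz":0,"hand":25},{"tx":0,"ty":0,"tz":0,"rx":0,"ry":0,"rz":0,"hand":25},{"tx":0,"ty":0,"tz":0,"rx":0,"ry":0,"rz":0,"hand":25},{"tx":0,"ty":0,"tz":0,"rx":0,"ry":0,"rz":0,"hand":25},{"tx":0,"ty":0,"tz":0,"rx":0,"ry":0,"rz":0,"hand":25}]' 40
```

```text
t: 21.25
ee_pos: [0.6249, -0.0601, 0.1194]
ee_rot: [-0.006, 1.0, 0.0, -0.002]
contact_force: [1.4, -0.3, 0.7]
finger_gap: 0.0858
grasp_force: 0.0
now [624.9 -60.1 119.4] j7 1.35 gap 85.8 F 0.0 t 21.2
 shift [ 0.4 -0.5  3.4] rot [ 0.001 -0.004  0.002] n 0.1
 shift [ 0.4 -0.5  3.4] rot [ 7.00e-03  1.00e-03 -3.14e+00] n 20.9
t: 22.05
ee_pos: [0.6253, -0.0618, 0.1203]
ee_rot: [-0.006, 1.0, -0.001, -0.001]
contact_force: [1.6, -6.7, 3.7]
finger_gap: 0.0297
grasp_force: 40.0
```

```bash
python3 -m handwheel '[{"tx":0,"ty":-1,"tz":0,"rx":0,"ry":0,"rz":0,"hand":86},{"tx":0,"ty":-1,"tz":0,"rx":0,"ry":0,"rz":0,"hand":86},{"tx":0,"ty":-1,"tz":0,"rx":0,"ry":0,"rz":0,"hand":86},{"tx":0,"ty":-1,"tz":0,"rx":0,"ry":0,"rz":0,"hand":86},{"tx":0,"ty":-1,"tz":0,"rx":0,"ry":0,"rz":0,"hand":86},{"tx":0,"ty":-1,"tz":0,"rx":0,"ry":0,"rz":0,"hand":86}]' 40; python3 -c "
from h import *
im,d=cap('side')
c=im[150:280,270:400];c=cv2.resize(c,None,fx=4,fy=4,interpolation=cv2.INTER_CUBIC);cv2.imwrite('pics/s3.png',c[:,:,::-1])
im,d=cap('top');P=cloud('top',d)
print('jaw',rectp(P,(.58,.67),(-.03,.1),(.07,.082)),rectp(P,(.57,.68),(.105,.1765),(.07,.087)))"
```

```text
t: 22.65
ee_pos: [0.6237, -0.0586, 0.1191]
ee_rot: [-0.007, 1.0, 0.002, -0.003]
contact_force: [-0.5, 0.6, 0.0]
finger_gap: 0.0753
grasp_force: 0.0
jaw (58, [603.7, 6.2], 33.3, 19.7, 'long dir', 89.5, 'z', 0.077) (432, [623.3, 140.6], 67.9, 60.9, 'long dir', 89.9, 'z', 0.0827)
```

View pics/s3.png

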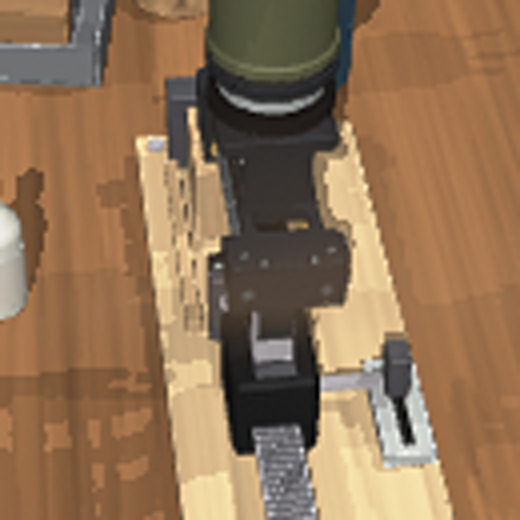

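The switch grip sits at the forward end of its slot, at crop (398,365), and the jaw has advanced. I'll keep squeezing.

```bash
for i in 1 2; do python3 -m handwheel '[{"tx":0,"ty":0,"tz":0,"rx":0,"ry":0,"rz":0,"hand":25},{"tx":0,"ty":0,"tz":0,"rx":0,"ry":0,"rz":0,"hand":25},{"tx":0,"ty":0,"tz":0,"rx":0,"ry":0,"rz":0,"hand":25},{"tx":0,"ty":0,"tz":0,"rx":0,"ry":0,"rz":0,"hand":25},{"tx":0,"ty":0,"tz":0,"rx":0,"ry":0,"rz":0,"hand":25},{"tx":0,"ty":0,"tz":0,"rx":0,"ry":0,"rz":0,"hand":25},{"tx":0,"ty":0,"tz":0,"rx":0,"ry":0,"rz":0,"hand":25},{"tx":0,"ty":0,"tz":0,"rx":0,"ry":0,"rz":0,"hand":25}]' 40 | egrep 'gap|force|pos'; python3 -m handwheel '[{"tx":0,"ty":0,"tz":0,"rx":0,"ry":0,"rz":0,"hand":86},{"tx":0,"ty":0,"tz":0,"rx":0,"ry":0,"rz":0,"hand":86},{"tx":0,"ty":0,"tz":0,"rx":0,"ry":0,"rz":0,"hand":86},{"tx":0,"ty":0,"tz":0,"rx":0,"ry":0,"rz":0,"hand":86},{"tx":0,"ty":0,"tz":0,"rx":0,"ry":0,"rz":0,"hand":86},{"tx":0,"ty":0,"tz":0,"rx":0,"ry":0,"rz":0,"hand":86},{"tx":0,"ty":0,"tz":0,"rx":0,"ry":0,"rz":0,"hand":86},{"tx":0,"ty":0,"tz":0,"rx":0,"ry":0,"rz":0,"hand":86}]' 40 |egrep 'gap|pos'; python3 -c "
from h import *
im,d=cap('top');P=cloud('top',d)
print('jaw',rectp(P,(.58,.67),(-.03,.1),(.07,.082)),rectp(P,(.57,.68),(.105,.1765),(.07,.087)))"; done
```

```text
ee_pos: [0.6242, -0.0618, 0.1191]
contact_force: [0.5, -3.6, -3.2]
finger_gap: 0.0294
grasp_force: 40.0
ee_pos: [0.6246, -0.059, 0.1196]
finger_gap: 0.0858
jaw (87, [602.0, 50.5], 82.3, 65.3, 'long dir', -51.4, 'z', 0.0749) (433, [623.6, 140.6], 67.3, 61.9, 'long dir', -89.6, 'z', 0.0826)
ee_pos: [0.6245, -0.0618, 0.1193]
contact_force: [1.3, -4.4, -0.4]
finger_gap: 0.0295
grasp_force: 40.0
ee_pos: [0.6243, -0.059, 0.1194]
finger_gap: 0.0858
jaw (115, [624.4, 42.4], 63.5, 33.3, 'long dir', -0.0, 'z', 0.0759) (428, [623.4, 140.7], 67.7, 61.4, 'long dir', 89.6, 'z', 0.0825)
```

```bash
for i in 1 2; do python3 -m handwheel '[{"tx":0,"ty":0,"tz":0,"rx":0,"ry":0,"rz":0,"hand":25},{"tx":0,"ty":0,"tz":0,"rx":0,"ry":0,"rz":0,"hand":25},{"tx":0,"ty":0,"tz":0,"rx":0,"ry":0,"rz":0,"hand":25},{"tx":0,"ty":0,"tz":0,"rx":0,"ry":0,"rz":0,"hand":25},{"tx":0,"ty":0,"tz":0,"rx":0,"ry":0,"rz":0,"hand":25},{"tx":0,"ty":0,"tz":0,"rx":0,"ry":0,"rz":0,"hand":25},{"tx":0,"ty":0,"tz":0,"rx":0,"ry":0,"rz":0,"hand":25},{"tx":0,"ty":0,"tz":0,"rx":0,"ry":0,"rz":0,"hand":25}]' 40 | egrep 'gap|force|pos'; python3 -m handwheel '[{"tx":0,"ty":0,"tz":0,"rx":0,"ry":0,"rz":0,"hand":86},{"tx":0,"ty":0,"tz":0,"rx":0,"ry":0,"rz":0,"hand":86},{"tx":0,"ty":0,"tz":0,"rx":0,"ry":0,"rz":0,"hand":86},{"tx":0,"ty":0,"tz":0,"rx":0,"ry":0,"rz":0,"hand":86},{"tx":0,"ty":0,"tz":0,"rx":0,"ry":0,"rz":0,"hand":86},{"tx":0,"ty":0,"tz":0,"rx":0,"ry":0,"rz":0,"hand":86},{"tx":0,"ty":0,"tz":0,"rx":0,"ry":0,"rz":0,"hand":86},{"tx":0,"ty":0,"tz":0,"rx":0,"ry":0,"rz":0,"hand":86}]' 40 |egrep 'gap|pos'; python3 -c "
from h import *
im,d=cap('top');P=cloud('top',d)
print('jaw',rectp(P,(.58,.67),(-.03,.105),(.07,.080)),rectp(P,(.57,.68),(.105,.1765),(.0805,.087)))"; done
```

```text
ee_pos: [0.6244, -0.0618, 0.1193]
contact_force: [1.9, -4.0, -2.0]
finger_gap: 0.0291
grasp_force: 40.0
ee_pos: [0.6243, -0.059, 0.1194]
finger_gap: 0.0857
jaw (132, [622.6, 72.5], 63.7, 60.6, 'long dir', -89.7, 'z', 0.0754) (361, [623.4, 140.4], 67.1, 60.0, 'long dir', -89.7, 'z', 0.0833)
ee_pos: [0.6244, -0.0618, 0.1193]
contact_force: [1.5, -3.9, -0.6]
finger_gap: 0.0292
grasp_force: 40.0
ee_pos: [0.6243, -0.059, 0.1194]
finger_gap: 0.0858
jaw (131, [622.8, 81.6], 62.3, 45.3, 'long dir', -0.5, 'z', 0.0756) (378, [623.4, 140.5], 67.4, 59.8, 'long dir', 89.8, 'z', 0.0831)
```

```bash
for i in 1 2; do python3 -m handwheel '[{"tx":0,"ty":0,"tz":0,"rx":0,"ry":0,"rz":0,"hand":25},{"tx":0,"ty":0,"tz":0,"rx":0,"ry":0,"rz":0,"hand":25},{"tx":0,"ty":0,"tz":0,"rx":0,"ry":0,"rz":0,"hand":25},{"tx":0,"ty":0,"tz":0,"rx":0,"ry":0,"rz":0,"hand":25},{"tx":0,"ty":0,"tz":0,"rx":0,"ry":0,"rz":0,"hand":25},{"tx":0,"ty":0,"tz":0,"rx":0,"ry":0,"rz":0,"hand":25},{"tx":0,"ty":0,"tz":0,"rx":0,"ry":0,"rz":0,"hand":25},{"tx":0,"ty":0,"tz":0,"rx":0,"ry":0,"rz":0,"hand":25}]' 40 | egrep 'gap|force|pos'; python3 -m handwheel '[{"tx":0,"ty":0,"tz":0,"rx":0,"ry":0,"rz":0,"hand":86},{"tx":0,"ty":0,"tz":0,"rx":0,"ry":0,"rz":0,"hand":86},{"tx":0,"ty":0,"tz":0,"rx":0,"ry":0,"rz":0,"hand":86},{"tx":0,"ty":0,"tz":0,"rx":0,"ry":0,"rz":0,"hand":86},{"tx":0,"ty":0,"tz":0,"rx":0,"ry":0,"rz":0,"hand":86},{"tx":0,"ty":0,"tz":0,"rx":0,"ry":0,"rz":0,"hand":86},{"tx":0,"ty":0,"tz":0,"rx":0,"ry":0,"rz":0,"hand":86},{"tx":0,"ty":0,"tz":0,"rx":0,"ry":0,"rz":0,"hand":86}]' 40 |egrep 'gap|pos'; python3 -c "
from h import *
im,d=cap('top');P=cloud('top',d)
c=cv2.resize(im[150:210,250:400],None,fx=5,fy=5,interpolation=cv2.INTER_CUBIC);cv2.imwrite('pics/q$i.png',c[:,:,::-1])
print('jaw',rectp(P,(.58,.67),(-.03,.105),(.07,.080)),rectp(P,(.57,.68),(.105,.1765),(.0805,.087)))"; done
```

```text
ee_pos: [0.6244, -0.0618, 0.1192]
contact_force: [2.1, -4.1, -2.4]
finger_gap: 0.0297
grasp_force: 40.0
ee_pos: [0.6243, -0.0589, 0.1194]
finger_gap: 0.0856
jaw (118, [622.9, 86.6], 62.2, 36.6, 'long dir', -0.3, 'z', 0.076) (386, [623.4, 141.4], 69.7, 59.8, 'long dir', 89.4, 'z', 0.0832)
ee_pos: [0.6245, -0.0658, 0.1192]
contact_force: [1.5, -9.4, -2.7]
finger_gap: 0.0373
grasp_force: 39.9
ee_pos: [0.6243, -0.0597, 0.1194]
finger_gap: 0.086
jaw (110, [622.6, 86.7], 61.7, 36.7, 'long dir', -0.6, 'z', 0.076) (382, [623.4, 141.5], 69.6, 59.7, 'long dir', 89.7, 'z', 0.0832)
```

View pics/q2.png

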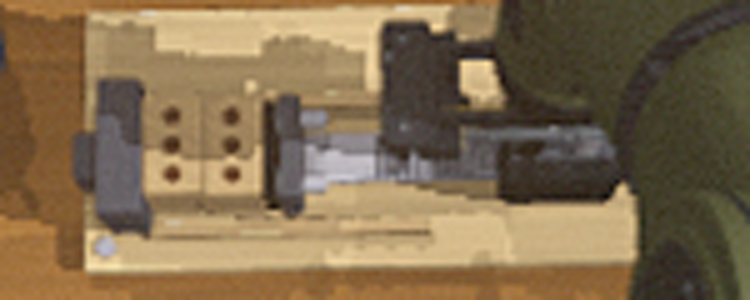

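The top crop shows the row tight against the fixed jaw, with segments at (172,145) and (232,145) and the pad touching at (270,155). The squeeze stalled at 37 mm, which means the row is gripped. I'll squeeze once more at 50 N, then retreat straight up and measure.

```bash
python3 -m handwheel '[{"tx":0,"ty":0,"tz":0,"rx":0,"ry":0,"rz":0,"hand":25},{"tx":0,"ty":0,"tz":0,"rx":0,"ry":0,"rz":0,"hand":25},{"tx":0,"ty":0,"tz":0,"rx":0,"ry":0,"rz":0,"hand":25},{"tx":0,"ty":0,"tz":0,"rx":0,"ry":0,"rz":0,"hand":25},{"tx":0,"ty":0,"tz":0,"rx":0,"ry":0,"rz":0,"hand":25},{"tx":0,"ty":0,"tz":0,"rx":0,"ry":0,"rz":0,"hand":25},{"tx":0,"ty":0,"tz":0,"rx":0,"ry":0,"rz":0,"hand":25},{"tx":0,"ty":0,"tz":0,"rx":0,"ry":0,"rz":0,"hand":25},{"tx":0,"ty":0,"tz":0,"rx":0,"ry":0,"rz":0,"hand":25},{"tx":0,"ty":0,"tz":0,"rx":0,"ry":0,"rz":0,"hand":25}]' 50 | egrep 'gap|force|pos'; python3 -m handwheel '[{"tx":0,"ty":0,"tz":0,"rx":0,"ry":0,"rz":0,"hand":86},{"tx":0,"ty":0,"tz":0,"rx":0,"ry":0,"rz":0,"hand":86},{"tx":0,"ty":0,"tz":0,"rx":0,"ry":0,"rz":0,"hand":86},{"tx":0,"ty":0,"tz":0,"rx":0,"ry":0,"rz":0,"hand":86},{"tx":0,"ty":0,"tz":0,"rx":0,"ry":0,"rz":0,"hand":86},{"tx":0,"ty":0,"tz":0,"rx":0,"ry":0,"rz":0,"hand":86},{"tx":0,"ty":0,"tz":0,"rx":0,"ry":0,"rz":0,"hand":86},{"tx":0,"ty":0,"tz":0,"rx":0,"ry":0,"rz":0,"hand":86}]' 40 |egrep 'gap|pos'; python3 -m handwheel '[{"tx":0,"ty":0,"tz":-20,"rx":0,"ry":0,"rz":0,"hand":86},{"tx":0,"ty":0,"tz":-60,"rx":0,"ry":0,"rz":0,"hand":86},{"tx":0,"ty":0,"tz":-100,"rx":0,"ry":0,"rz":0,"hand":86},{"tx":30,"ty":-40,"tz":-120,"rx":0,"ry":0,"rz":0,"hand":86},{"tx":60,"ty":-80,"tz":-120,"rx":0,"ry":0,"rz":0,"hand":86},{"tx":90,"ty":-120,"tz":-120,"rx":0,"ry":0,"rz":0,"hand":86},{"tx":120,"ty":-160,"tz":-120,"rx":0,"ry":0,"rz":0,"hand":86},{"tx":150,"ty":-200,"tz":-120,"rx":0,"ry":0,"rz":0,"hand":86},{"tx":150,"ty":-200,"tz":-120,"rx":0,"ry":0,"rz":0,"hand":86}]'; python3 -c "
from h import *
im,d=cap('top');P=cloud('top',d)
c=cv2.resize(im[150:210,250:400],None,fx=5,fy=5,interpolation=cv2.INTER_CUBIC)
im2,d2=cap('side');c2=cv2.resize(im2[160:280,290:400],None,fx=5,fy=5,interpolation=cv2.INTER_CUBIC)
cv2.imwrite('pics/e1.png',c[:,:,::-1]);cv2.imwrite('pics/e2.png',c2[:,:,::-1])
print('blades',rectp(P,(.58,.68),(-.12,-.02),(.155,.175)),'switch',rectp(P,(.69,.73),(-.13,-.04),(.06,.07)))
print(rectp(P,(.57,.68),(.105,.1765),(.0805,.087)),'plate',rectp(P,(.58,.67),(.05,.105),(.077,.0805)))
print('offcut',rectp(P,(.395,.52),(.335,.425),(.03,.05)))
"
```

```text
ee_pos: [0.6245, -0.0685, 0.1192]
contact_force: [1.5, -13.2, -1.0]
finger_gap: 0.0427
grasp_force: 49.9
ee_pos: [0.6243, -0.06, 0.1194]
finger_gap: 0.086
t: 35.35
ee_pos: [0.4717, -0.27, 0.2396]
ee_rot: [-0.001, 1.0, -0.002, -0.005]
contact_force: [0.5, 0.4, 0.1]
finger_gap: 0.0861
grasp_force: 0.0
blades (100, [624.8, -69.3], 50.0, 24.4, 'long dir', 89.7, 'z', 0.1655) switch (32, [710.1, -70.7], 18.8, 14.0, 'long dir', 88.3, 'z', 0.0668)
(393, [623.5, 141.5], 69.8, 59.8, 'long dir', 89.7, 'z', 0.0831) plate (44, [622.7, 93.7], 62.0, 21.4, 'long dir', 0.2, 'z', 0.0792)
offcut (380, [457.8, 381.8], 109.5, 31.9, 'long dir', -8.2, 'z', 0.0408)
```

View pics/e1.png

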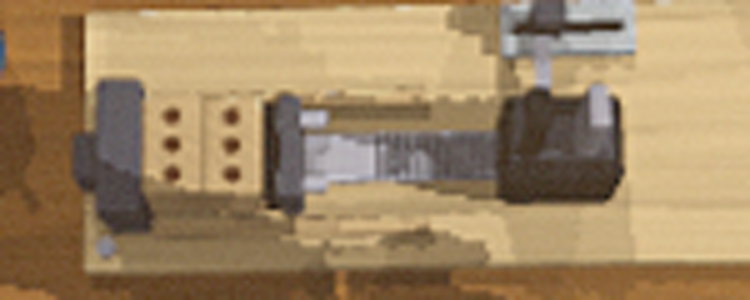

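View pics/e2.png

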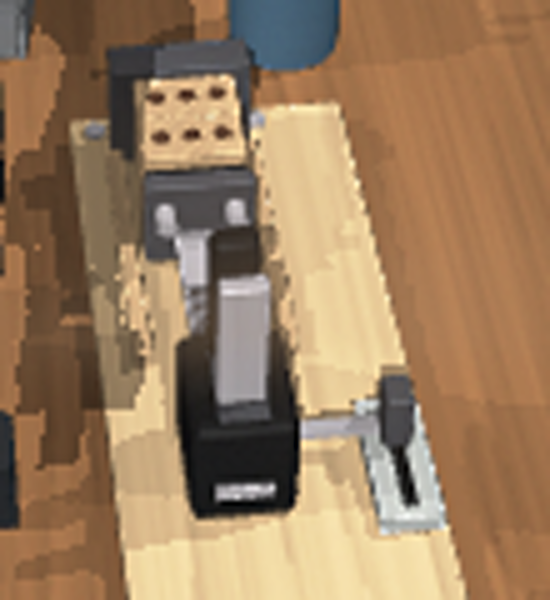

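The final views show the row square and tight between the fixed jaw and the pad at e1 (205,145). The switch is forward at e2 (398,400), the trigger is let go, and the offcut is still in the tray. To check the pad compression I'll compare plate travel with the gap it closed.

```bash
python3 -c "
from h import *
A=np.load('P.npy');B=cloud('top',np.load('last_top.npz')['d'])
for P,y0,y1 in((A,-.04,.02),(B,.05,.106)):
    q=P.reshape(-1,3);q=q[(abs(q[:,0]-.624)<.03)&(q[:,1]>y0)&(q[:,1]<y1)&(q[:,2]>.06)&(q[:,2]<.0815)]
    h=np.round(q*1000,0)
    hi=q[q[:,2]>.0775];print('plate y',np.percentile(hi[:,1]*1e3,[2,10,50,90,98]).round(1),len(hi),'all y',np.percentile(q[:,1]*1e3,[2,50,98]).round(1))
    for y in np.arange(y0,y1,.003):
        s=q[(q[:,1]>=y)&(q[:,1]<y+.003)]
        if len(s)>2: print(round(y*1e3),len(s),round(np.median(s[:,2])*1e3,1),end=' | ')
    print()
"
```

```text
plate y [-25.5 -25.3 -16.7 -13.2   6.8] 61 all y [-26.5  -7.7  10.3]
-31 3 68.3 | -28 15 78.0 | -25 12 79.5 | -22 11 79.8 | -19 14 80.1 | -16 17 79.6 | -13 11 69.5 | -10 12 69.6 | -7 12 69.1 | -4 12 70.7 | -1 12 68.3 | 2 19 74.9 | 5 19 74.1 | 8 11 69.7 | 
plate y [83.  83.1 89.1 95.2 98.3] 51 all y [ 68.3  92.2 104.7]
68 8 67.9 | 71 8 68.7 | 74 8 68.2 | 77 7 67.6 | 80 9 67.1 | 83 12 79.6 | 86 11 78.1 | 89 12 80.3 | 92 12 79.2 | 95 18 77.9 | 98 20 73.6 | 101 18 74.9 | 104 19 74.2 |
```

```bash
python3 -c "
from h import *
a=cv2.imread('pics/side0.png')[160:280,290:400];b=np.load('last_side.npz')['im'][160:280,290:400,::-1]
a=cv2.resize(a,None,fx=5,fy=5,interpolation=cv2.INTER_CUBIC);b=cv2.resize(b,None,fx=5,fy=5,interpolation=cv2.INTER_CUBIC)
for n,(u0,u1,v0,v1) in {'trigger':(205,285,265,430),'grip/ref head':(180,310,440,520)}.items():
    r=cv2.matchTemplate(a,b[v0:v1,u0:u1],cv2.TM_CCOEFF_NORMED);_,s,_,l=cv2.minMaxLoc(r);print(n,s,l[0]-u0,l[1]-v0)
cv2.imwrite('pics/cmp.png',np.hstack([a[200:,130:330],b[200:,130:330]]))
A=np.load('P.npy');B=cloud('top',np.load('last_top.npz')['d'])
for P in(A,B):
    q=P.reshape(-1,3);q=q[(abs(q[:,0]-.6245)<.01)&(abs(q[:,1]+.07)<.04)&(q[:,2]>.155)];print(np.sort(np.unique((q[:,1]*1e3).round(1)))[[0,1,2,3,4,-4,-3,-2,-1]])
"
```

```text
trigger 0.9597005844116211 0 2
grip/ref head 0.8399035334587097 0 1
[-96.8 -96.6 -93.8 -93.7 -93.6 -46.7 -46.6 -46.5 -44.4]
[-94.2 -93.8 -93.7 -93.4 -93.2 -46.8 -46.7 -46.5 -44.3]
```

View pics/cmp.png

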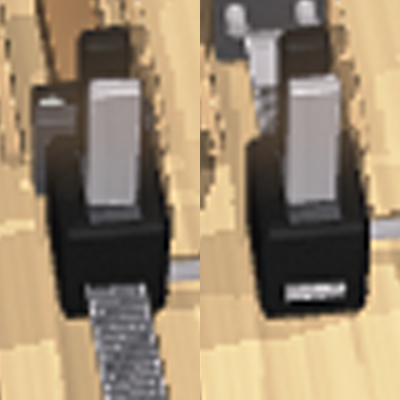

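The comparison shows the trigger blade in the same place before (left, (115,140)) and after (right, (315,140)), so it is fully let go. The plate moved about 109 mm against 98 mm for the pad face, so the pad is well past 4 mm pressed in.

```bash
python3 -c "
from h import *
print(workorder.finish_job())"
```

```text
the job is handed in; nothing more can be done
None
```

I handed the job in with the offcut in the tray and both segments standing square against the fixed jaw. The switch is locked, the trigger is let go, and the pad is pressed in about 11 mm by my measurement; the hand-in returned no verdict.

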